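# Fit the eyelet anvil into its bench socket

### The arm

A 6-joint arm with a two-finger parallel gripper is mounted at the origin on the work surface. World frame = base frame: x ahead of the robot, y to its left, z up, the work surface at z = 0. Lengths are in m, angles in degrees, forces in N, time in s.
With the tool pointing down it reaches from about 0.3 to 0.75 m from the base axis. Payload 8.5 kg.
Tool frame: the origin (TCP) lies midway between the tips of the shut fingers; the grasp point (between the pads) lies 19 mm behind it; y points along the fingers, x is the direction in which the jaws open and shut, and the axes are right-handed (so a half turn about y gives the same grasp; the last joint's range is limited). The gripper opens to 85 mm and grips with 20 to 120 N. Pads are 22 mm wide; open, the fingers measure 114 mm over their backs; the gripper's body (76 mm by 85 mm) begins 54 mm behind the grasp point. The pads swing forward as they close: fully open they stand 13 mm farther back than shut.
Start: joints at [-85.846, 21.807, 74.336, -0, 83.858, -12.336], TCP at [0.156, -0.527, 0.231] pointing down, gripper open.
Joint ranges: [-178.18, 178.18], [-50.72, 133.34], [12.68, 142.11], [-81.47, 261.47], [9.98, 163.14], [-165.26, 165.26]. Speed limits (degrees/s): [136.94, 136.94, 180, 180, 180, 180].

### API

Orientations are given as a 3x3 rotation matrix whose columns are the frame's x, y, z axes.
In Python, from rig import env gives the robot as it stands.
- The arm moves only by the tool carry_out, never from a script. Its argument "plan" is a list of rows, each a list of 3 entries, a list of its own where there are three numbers: the shift along the tool's x, y, z in m, then the turn, a rotation vector about the tool's x, y, z in degrees, then the finger opening in m, from 0 to 0.0854. In form: [[[dx, dy, dz], [ax, ay, az], jaw], ...]. A call has 1 to 8 rows; each row shifts and turns the commanded pose from where the row before left it, along the tool's axes as they then stand; what a row does not reach is not made up. A row lasts 1/8 s, in which the tool goes at most 62.5 mm and 10.7 degrees, less where a joint would pass 70% of its speed; a pose out of reach is approached as far as the arm can. A call is refused whole if a number of a shift passes 0.0625 or a number of a turn 10.7, either way. A call with a gripper value outside its range is refused whole. The fingers move at their own pace and stop on an object; "force" is the grip in N (left out, the last holds). Time passes only in rows, so rows that do not move let the fingers close. It gives the time, the measured TCP pose, the force and the opening at its end, in the units of the state.
- env.observe(): the state, without advancing time (a new reading comes with each control period).
- env.get_image(name): name is "scene" or "top" or "wrist"; returns a dict with "image" (420x560x3 uint8, red, green, blue), "vfov" (degrees; the focal length in pixels is half the picture's height over the tangent of half this angle, whatever the lens; pixels are square), "cx", "cy" (the principal point, pixels), "rvec" (rotation vector, rad) and "tvec" (3), from world to camera coordinates, as OpenCV has them; the wrist camera has in their place "tool_from_camera" (4x4, takes a point from camera to tool coordinates, whose origin is the TCP and whose axes are the tool frame's). Camera axes: x right, y down, z forward; pixel columns grow to the right and rows downward; lengths in m; the calibration is good to about 2 mm. A picture is of the moment at which its call begins: read the wrist's pose just before it. There is no depth.
- env.close_job(): hands the job in, once; it reports no verdict.
Trained networks look in a picture, given as the dict that the camera call returned (one of the last four; its "shot" number tells which), for a name from the list of things; names that differ only in an ending like _2 or _b are one class to them, and where a whole thing is asked for, a point or a joint stands for the part that bears it (a point fixed in the world has none). Each returns a list of dicts, best first, with "conf" (0 to 1); they miss things now and then, are a little off and sometimes report something else, mostly with a low value. They report only what shows in the picture. A call takes as long as a camera call. They do not tell look-alikes from the thing itself.
- env.outline_of(target, picture): "mask" (420x560 bool, what is visible of it) and "pixel" ([row, column] in pixels, amid what is visible of it).
The state is a dict: "time_s": time; "q": joint angles; "qvel": joint speeds; "joint_efforts": joint torques, N m; "position": TCP position; "tool_rot": TCP orientation; "ft_force": force on the tool from outside, world axes, zero at the start; "wrist_torque": the same for the moment, N m; "grip_width": finger opening in m.
Only numpy, scipy, OpenCV 4.12 (cv2) and the standard library are available. Lean on these libraries where they do the work, as an engineer would, in place of code of your own. Each camera call takes 0.05 s, during which the arm holds its last target.

### The job

Take the steel eyelet anvil with the red band out of the wooden rack and stand its tapered shank in the bench socket without forcing it. Then pick up the tapping block and drive the anvil in gently with its flat white end, never with the gripper: first about half way, lift the block clear, then the rest of the way until the collar is fully down on the socket. Stand the tapping block back upright on its cork pad, and leave everything else alone.

Things in the scene. Friction and masses are not known exactly. Their poses are not given: they have to be found in the camera images.
- anvil: Eyelet anvil to fit: turned steel, red band, 0.22 kg. Origin: centre of its collar's underside, z up. Below: tapered shank 46 mm long, 24 mm diameter under the collar, 15 at the tip. Above: collar 40 mm diameter, 7 mm thick, then a round body 28 mm diameter from 7 to 54 mm (red band at 40 to 48), flat top. Starts hanging upright by its collar in one of the two rack holes.
- brass_anvil: A second anvil, all brass, with a slightly domed top, otherwise of the same size and origin. It hangs in the other rack hole; leave it there.
- rack: Fixed block of pale wood, 70 (x) x 170 (y) x 60 mm high, origin at the centre of its underside, with two loose round through holes 30 mm diameter on its top, 45 mm either side of the middle along its y axis. Each holds one anvil.
- socket_mouth (a point): Centre of the mouth of the fixed bench socket, on its top face, 59 to 75 mm above the table (it varies), z up. Grey steel block 64 mm square (foot 90 mm), hole 27 mm lined with four sprung brass strips. Set in loose, the collar stands about 16 mm above the face. Driving takes 5-10 N at first, growing to 11-20 N, then a hard stop, collar on face. It stays where left. Over 35 N is too rough.
- tamper: Tapping block, 0.32 kg: a white plastic round foot 52 mm diameter and 50 mm tall, with a wooden round handle 30 mm diameter above it from 50 to 115 mm. Origin at the centre of its flat underside, z up. It starts upright on the cork pad.
- pad: Fixed round cork pad on the table, 110 mm diameter, 5 mm thick, origin at the centre of its underside. The tapping block stands on it.
- ink_jar: Bystander: amber glass ink jar, 58 mm diameter, 60 mm tall, origin under its centre.
- stamp_pad: Bystander: red and black stamp pad, 70 x 100 x 20 mm, origin under its centre.
- eyelet_dish: Bystander: small white dish of brass eyelets, 68 mm diameter, 26 mm tall, origin under its centre.
There are look-alikes about, which are no part of the job. What is shaped like the anvil but orange is not meant.

How it is judged (in metres and radians):
On the way, in this order (a step that is already met when the one before it is completed fails the run):
1. the anvil stands in the socket, let go and not yet driven: collar 11 to 20 mm above the face, within 4 mm of the bore's axis, upright within 0.1 rad (z of anvil in the frame of socket_mouth between 0.011 and 0.02 m and horizontal distance between anvil and socket_mouth below 0.004 m and angle between anvil's own z axis and vertical below 0.1 rad and contact force between the fingers and anvil below 0.1 N), for 0.2 s.
2. a first push with the tapping block has driven it part way (collar 3 to 10.5 mm above the face) and the block is clear of it (z of anvil in the frame of socket_mouth between 0.003 and 0.0105 m and contact force between tamper and anvil below 0.05 N and angle between anvil's own z axis and vertical below 0.1 rad), for 0.1 s.
3. the block has driven the collar fully down: within 1.5 mm of the face, the block pressing on it (z of anvil in the frame of socket_mouth below 0.0015 m and horizontal distance between anvil and socket_mouth below 0.003 m and contact force between tamper and anvil above 1 N), for 0.02 s.
At the end, for the whole second after the job is handed in: The anvil's collar is within 1.5 mm of the socket's top face, within 3 mm of the bore's axis and upright within 0.05 rad; the tapping block stands upright (0.06 rad) at rest on the cork pad, its centre within 35 mm of the pad's centre (z of anvil in the frame of socket_mouth below 0.0015 m and horizontal distance between anvil and socket_mouth below 0.003 m and angle between anvil's own z axis and vertical below 0.05 rad and horizontal distance between tamper and pad below 0.035 m and z of tamper in the frame of pad below 0.008 m and angle between tamper's own z axis and vertical below 0.06 rad and linear speed of each of tamper, anvil below 0.01 m/s); the robot touches nothing.
It fails at once if more than 35 N between the tapping block and the anvil (contact force between tamper and anvil above 35 N).
It fails at once if the gripper touches the anvil once it is driven to less than 10 mm above the face (horizontal distance between anvil and socket_mouth below 0.006 m and z of anvil in the frame of socket_mouth below 0.01 m and contact force between any of the arm, the fingers and anvil above 1 N).
It fails at once if the brass anvil moved more than 20 mm or tipped (distance of brass_anvil from where it was at the start of the episode above 0.02 m or angle between brass_anvil's own z axis and vertical above 0.4 rad).
It fails at once if the ink jar, stamp pad or eyelet dish moved more than 30 mm (distance of any of ink_jar, stamp_pad, eyelet_dish from where it was at the start of the episode above 0.03 m).
It also fails if it takes over 72 s, if anything falls off the work surface, if the arm or the gripper's body presses on something with over 40 N, if the wrist force passes 120 N, or if a joint passes its speed limit or range.

## Working session

There is one attempt and no reset: what is moved stays moved. The work goes in short steps, Python scripts to look and compute and a tool call to move; the robot and the scene stay as the last step left them, time stands still between calls to the robot, and variables do not carry over. Pictures are saved under pics/ and viewed, and the job is handed in when it is done.

Besides the shell and the picture viewer there is one more tool, called after "Request:" in YAML: its name, and indented under it one key for each argument. carry_out: Moves the arm, as the interface text tells. Its arguments: {"type":"object","properties":{"plan":{"type":"array","items":{"type":"array"}},"force":{"type":"number"}},"required":["plan"]}

```bash
ls; mkdir -p pics
cat > h.py <<'E'
import numpy as np, cv2
from rig import env
def snap(name,fn):
    s=env.observe(); p=env.get_image(name); cv2.imwrite('pics/'+fn,cv2.cvtColor(p['image'],cv2.COLOR_RGB2BGR)); 
    return s,p
def cam(p,s=None):
    # returns K, R(world->cam), t
    h=p['image'].shape[0]; f=h/2/np.tan(np.radians(p['vfov'])/2)
    K=np.array([[f,0,p['cx']],[0,f,p['cy']],[0,0,1]])
    if 'rvec' in p:
        R=cv2.Rodrigues(np.array(p['rvec'],float))[0]; t=np.array(p['tvec'],float).ravel()
    else:
        T=np.eye(4);T[:3,:3]=np.array(s['tool_rot']);T[:3,3]=s['position']
        M=np.linalg.inv(T@np.array(p['tool_from_camera'])); R=M[:3,:3];t=M[:3,3]
    return K,R,t
def ray(c,px):
    K,R,t=c; row,col=px
    d=R.T@np.linalg.solve(K,[col,row,1.]); return -R.T@t,d/np.linalg.norm(d)
def atz(c,px,z):
    o,d=ray(c,px); return o+d*(z-o[2])/d[2]
def proj(c,P):
    K,R,t=c; q=K@(R@np.array(P,float)+t); return q[1]/q[2],q[0]/q[2]
E
python3 - <<'E'
from h import *
for n in ['scene','top','wrist']:
    s,p=snap(n,n+'0.png'); print(n,p.keys(),p['vfov'],p['cx'],p['cy'])
    if 'rvec' in p:
        c=cam(p); print(-c[1].T@c[2])
    else: print(np.array(p['tool_from_camera']).round(4))
    for t in ['anvil','brass_anvil','rack','socket_mouth','tamper','pad','ink_jar','stamp_pad','eyelet_dish']:
        try: print(t,[(round(o['conf'],2),np.round(o['pixel'],1).tolist(),int(o['mask'].sum())) for o in env.outline_of(t,p)])
        except Exception as e: print(t,e)
print(env.observe())
E
```

```text
pics
scene dict_keys(['image', 'vfov', 'cx', 'cy', 'rvec', 'tvec', 'shot']) 44.07327422430944 286.06083581653644 211.63802197604255
[ 1.20783572 -0.51905242  1.04916197]
anvil [(0.73, [279.7, 168.5], 425), (0.69, [258.1, 128.3], 409), (0.52, [228.9, 163.5], 359)]
brass_anvil [(0.64, [210.1, 190.8], 288)]
rack [(0.81, [232.0, 179.0], 2333)]
socket_mouth [(0.59, [216.1, 271.0], 1428)]
tamper [(0.76, [150.4, 353.2], 617)]
pad [(0.8, [166.8, 338.7], 666)]
ink_jar [(0.98, [235.4, 358.4], 617)]
stamp_pad [(0.94, [287.3, 294.5], 1293)]
eyelet_dish [(0.97, [202.2, 384.8], 446), (0.27, [208.6, 192.3], 299)]
top dict_keys(['image', 'vfov', 'cx', 'cy', 'rvec', 'tvec', 'shot']) 46.51545412542562 276.70170298836183 202.9190996612831
[ 0.48284078 -0.02516374  1.11324636]
anvil [(0.85, [253.6, 448.1], 346), (0.56, [256.2, 403.8], 287), (0.55, [206.0, 428.5], 331)]
brass_anvil [(0.69, [263.5, 366.1], 253)]
rack [(0.55, [261.5, 380.1], 2138), (0.39, [231.7, 147.0], 609)]
socket_mouth [(0.66, [223.7, 286.7], 1623)]
tamper [(0.65, [231.5, 148.1], 610)]
pad [(0.95, [242.2, 166.5], 1345)]
ink_jar [(0.95,
[... 642 characters left out ...]
940202e-04,
        8.38572094e+01, -1.23372050e+01]), 'qvel': array([-0.01092804, -0.02511424, -0.03498526, -0.04199899,  0.04716048,
       -0.00868836]), 'joint_efforts': array([-1.59309332e-05, -4.48334706e+01, -2.31458151e+01, -1.84987648e-04,
        5.25746746e-04, -1.61994518e-05]), 'position': array([ 0.15610177, -0.52737043,  0.23132837]), 'tool_rot': array([[ 2.83856638e-01, -8.61630326e-06,  9.58866731e-01],
       [-9.58866731e-01, -2.34128773e-05,  2.83856638e-01],
       [ 2.00040343e-05, -1.00000000e+00, -1.49077872e-05]]), 'ft_force': array([ 0.52925712, -0.19792767,  0.34757915]), 'wrist_torque': array([0.02497371, 0.03078497, 0.04501891]), 'grip_width': 0.0852215331739214}
```

View images.

View pics/scene0.png

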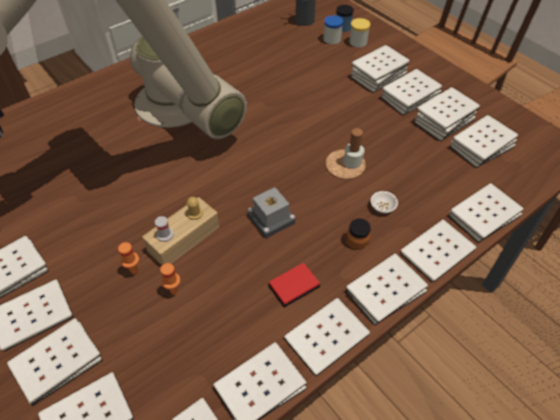

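View pics/top0.png

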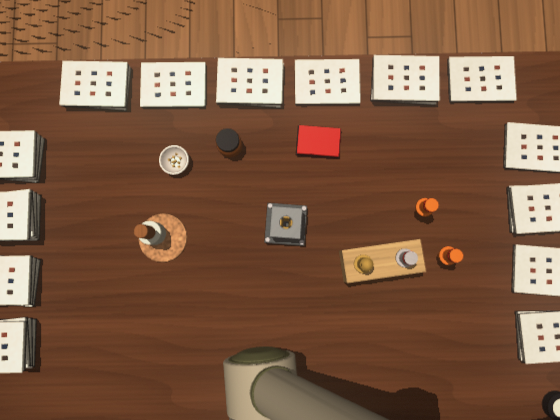

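View pics/wrist0.png

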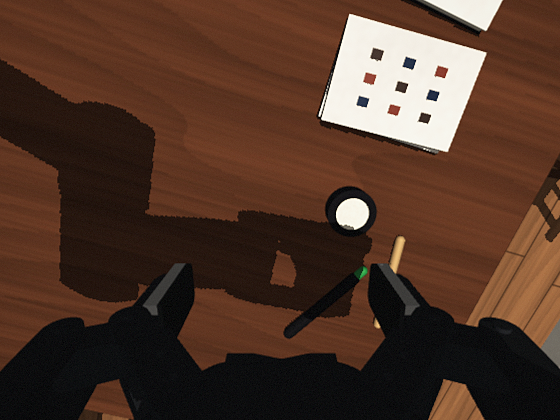

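Run:
```python
from h import *
a=cv2.imread('pics/top0.png'); b=cv2.imread('pics/scene0.png')
cv2.imwrite('pics/c1.png',np.hstack([cv2.resize(a[190:290,250:475],None,fx=3.5,fy=3.5,interpolation=cv2.INTER_CUBIC)]))
x=cv2.resize(b[120:300,110:400],None,fx=2.75,fy=2.75,interpolation=cv2.INTER_CUBIC); cv2.imwrite('pics/c2.png',x)
x=cv2.resize(a[200:270,120:200],None,fx=6,fy=6,interpolation=cv2.INTER_CUBIC); cv2.imwrite('pics/c3.png',x)
```

```text
(no output)
```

View pics/c1.png

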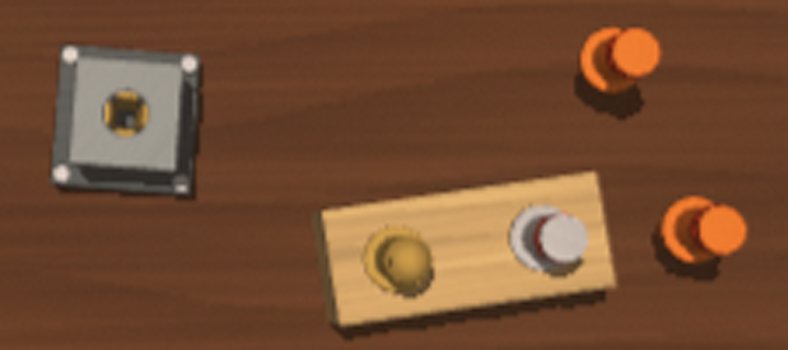

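View pics/c2.png

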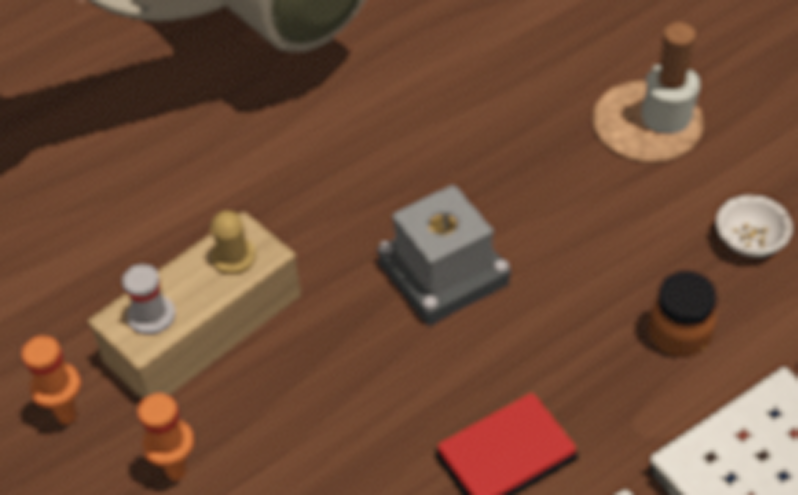

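View pics/c3.png

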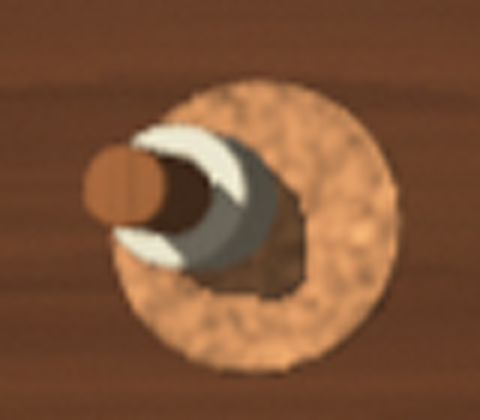

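```bash
cat >> h.py <<'E'
def tri(l):
    A=0;b=0
    for c,px in l:
        o,d=ray(c,px);P=np.eye(3)-np.outer(d,d);A=A+P;b=b+P@o
    return np.linalg.solve(A,b)
E
python3 - <<'E'
from h import *
_,pt=snap('top','t1.png');_,ps=snap('scene','s1.png');T=cam(pt);S=cam(ps)
def f(u,v,k,c,r): return ((v+.5)/k-.5+r,(u+.5)/k-.5+c)
t1=lambda u,v:f(u,v,3.5,250,190); s2=lambda u,v:f(u,v,2.75,110,120); t3=lambda u,v:f(u,v,6,120,200)
an=tri([(T,t1(562,239)),(S,s2(141,276))]);print('anvil tri',an,'atz',atz(T,t1(562,239),.114),atz(S,s2(141,276),.114))
print('brass',atz(T,t1(408,265),.112))
so=tri([(T,t1(126,112)),(S,s2(443,223))]);print('socket',so,[atz(T,t1(126,112),z) for z in(.06,.067,.075)])
print('sock corners',[atz(T,t1(*u),so[2])[:2].round(4) for u in((72,57),(183,65),(178,172),(68,163))])
print('tamper',tri([(T,t3(124,186)),(S,s2(680,32))]),atz(T,t3(124,186),.12),atz(S,s2(680,32),.12))
print('pad',atz(T,t3(257,226),.005))
print('rack',[atz(T,t1(*u),.06)[:2].round(4) for u in((320,212),(597,172),(614,287),(337,325))])
print('orange',[atz(T,t1(*u),z).round(4) for u,z in(((605,60),.055),((635,52),.1),((690,230),.055),((722,230),.1))])
E
```

```text
anvil tri [ 0.47434461 -0.28767949  0.1140715 ] atz [ 0.47394083 -0.28835014  0.114     ] [ 0.47481871 -0.28709376  0.114     ]
brass [ 0.46043366 -0.19904416  0.112     ]
socket [ 0.55541132 -0.03689371  0.07222363] [array([ 0.55574309, -0.03778538,  0.06      ]), array([ 0.55525857, -0.0377015 ,  0.067     ]), array([ 0.55470484, -0.03760563,  0.075     ])]
sock corners [array([ 0.5892, -0.0052]), array([ 0.5831, -0.073 ]), array([ 0.5179, -0.0685]), array([ 0.5245, -0.0018])]
tamper [0.53914236 0.26043643 0.11936704] [0.53846457 0.25929597 0.12      ] [0.54001782 0.26102257 0.12      ]
pad [0.52891952 0.24165136 0.005     ]
rack [array([ 0.4924, -0.1554]), array([ 0.5139, -0.3259]), array([ 0.4439, -0.3328]), array([ 0.4238, -0.1636])]
orange [array([ 0.5833, -0.3356,  0.055 ]), array([ 0.5835, -0.3404,  0.1   ]), array([ 0.4776, -0.3825,  0.055 ]), array([ 0.4775, -0.3861,  0.1   ])]
```

```bash
cat >> h.py <<'E'
from scipy.spatial.transform import Rotation as Ro
def plan(pos,yaw,n,jaw,keep=None):
    """pose: tool y down, tool x at yaw deg"""
    s=env.observe(); p=np.array(s['position']);R=np.array(s['tool_rot'])
    a=np.radians(yaw); x=np.array([np.cos(a),np.sin(a),0]);y=np.array([0,0,-1.]);G=np.c_[x,y,np.cross(x,y)]
    rv=Ro.from_matrix(R.T@G).as_rotvec(degrees=True)/n
    st=(np.array(pos)-p)/n; C=R.copy(); out=[];q=p.copy()
    for i in range(n):
        d=np.round(C.T@(np.array(pos)-q)/(n-i),4); r=np.round(rv,1)
        out.append([d.tolist(),r.tolist(),jaw]); q=q+C@d; C=C@Ro.from_rotvec(r,degrees=True).as_matrix()
    print(str(out).replace(' ','')); print('end',q.round(4),(C-G).round(3).tolist())
def st():
    s=env.observe();print('t',s['time_s'],'pos',np.round(s['position'],4),'yaw',np.degrees(np.arctan2(s['tool_rot'][1][0],s['tool_rot'][0][0])).round(2),'down',np.round(s['tool_rot'][2],3),'F',np.round(s['ft_force'],1),'w',round(s['grip_width'],4),'q',np.round(s['q'],1))
E
python3 -c "
from h import *
plan([.474,-.288,.2],7.2,8,.085)"
```

```text
[[[-0.0174,0.0039,0.0466],[0.0,-10.1,-0.0],0.085],[[-0.009,0.0039,0.0489],[0.0,-10.1,-0.0],0.085],[[-0.0002,0.0039,0.0497],[0.0,-10.1,-0.0],0.085],[[0.0085,0.0039,0.049],[0.0,-10.1,-0.0],0.085],[[0.0169,0.0039,0.0468],[0.0,-10.1,-0.0],0.085],[[0.0249,0.0039,0.0431],[0.0,-10.1,-0.0],0.085],[[0.0321,0.004,0.0381],[0.0,-10.1,-0.0],0.085],[[0.0382,0.0039,0.0318],[0.0,-10.1,-0.0],0.085]]
end [ 0.474 -0.288  0.2  ] [[-0.0, -0.0, -0.002], [0.002, 0.0, -0.0], [-0.0, 0.0, 0.0]]
```

Request:
carry_out:
  plan:
    - [[-0.0174,0.0039,0.0466],[0,-10.1,0],0.085]
    - [[-0.009,0.0039,0.0489],[0,-10.1,0],0.085]
    - [[-0.0002,0.0039,0.0497],[0,-10.1,0],0.085]
    - [[0.0085,0.0039,0.049],[0,-10.1,0],0.085]
    - [[0.0169,0.0039,0.0468],[0,-10.1,0],0.085]
    - [[0.0249,0.0039,0.0431],[0,-10.1,0],0.085]
    - [[0.0321,0.004,0.0381],[0,-10.1,0],0.085]
    - [[0.0382,0.0039,0.0318],[0,-10.1,0],0.085]
  force: 40

```text
time_s: 2.6
position: [0.4753, -0.2869, 0.2]
tool_rot: [[0.991, 0.0, -0.133], [0.133, -0.0, 0.991], [0.0, -1.0, -0.0]]
ft_force: [-0.6, -1.3, 0.4]
grip_width: 0.0848
```

```bash
python3 -c "
from h import *
st();import time
s,p=snap('wrist','w1.png');st();s,p=snap('wrist','w2.png');st()
c=cam(p,s)
for z,P in ((.114,(.4743,-.2877)),(.067,(.4743,-.2877)),(.112,(.460,-.199))): print(proj(c,[*P,z]))
"
```

```text
t 2.6 pos [ 0.4753 -0.2869  0.2   ] yaw 7.62 down [ 0. -1. -0.] F [-0.6 -1.3  0.4] w 0.0848 q [-43.3  23.7  76.6  -0.   79.6 -51. ]
t 2.65 pos [ 0.4785 -0.2833  0.1994] yaw 8.25 down [ 0.002 -1.     0.002] F [ 0.8  5.4 -2.3] w 0.085 q [-42.9  23.8  76.6   0.1  79.6 -51.2]
t 2.7 pos [ 0.4766 -0.2851  0.1995] yaw 7.76 down [ 0.    -1.     0.001] F [-0.9 -0.1 -0.4] w 0.0848 q [-43.1  23.8  76.6   0.1  79.6 -50.9]
(np.float64(223.9507496904373), np.float64(274.7697773915018))
(np.float64(208.34255922490726), np.float64(275.6617117373623))
(np.float64(106.30313721732543), np.float64(272.1380534398314))
```

View pics/w2.png

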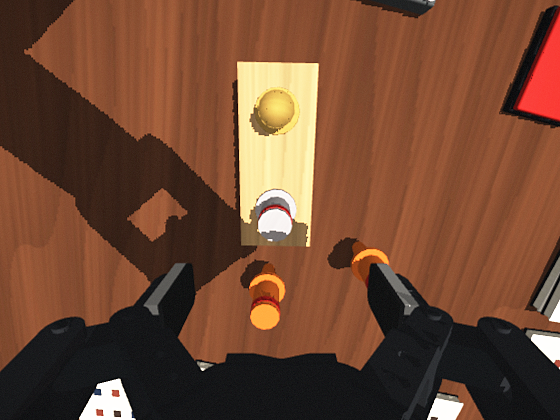

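```bash
python3 -c "
from h import *
s,p=snap('wrist','w3.png');st()
c=cam(p,s)
im=p['image'][160:260,225:325];cv2.imwrite('pics/w3c.png',cv2.resize(im[:,:,::-1],None,fx=6,fy=6,interpolation=cv2.INTER_CUBIC))
for z,P in ((.114,(.4743,-.2877)),(.067,(.4743,-.2877)),(.112,(.460,-.199))): print(proj(c,[*P,z]))
plan([.4743,-.2877,.12],7.2,2,.085)
"
```

```text
t 2.75 pos [ 0.4752 -0.2866  0.1997] yaw 7.48 down [-0. -1.  0.] F [-0.   0.2 -0.2] w 0.0852 q [-43.3  23.7  76.7  -0.   79.6 -50.8]
(np.float64(222.1497992568754), np.float64(277.60679710688925))
(np.float64(206.7792032194503), np.float64(278.1149334777192))
(np.float64(104.13499202444204), np.float64(274.23654084647063))
[[[-0.0005,0.0398,-0.0005],[-0.0,0.1,-0.0],0.085],[[-0.0005,0.0399,-0.0005],[-0.0,0.1,-0.0],0.085]]
end [ 0.4743 -0.2877  0.12  ] [[-0.0, -0.0, -0.001], [0.001, 0.0, -0.0], [-0.0, 0.0, 0.0]]
```

View pics/w3c.png

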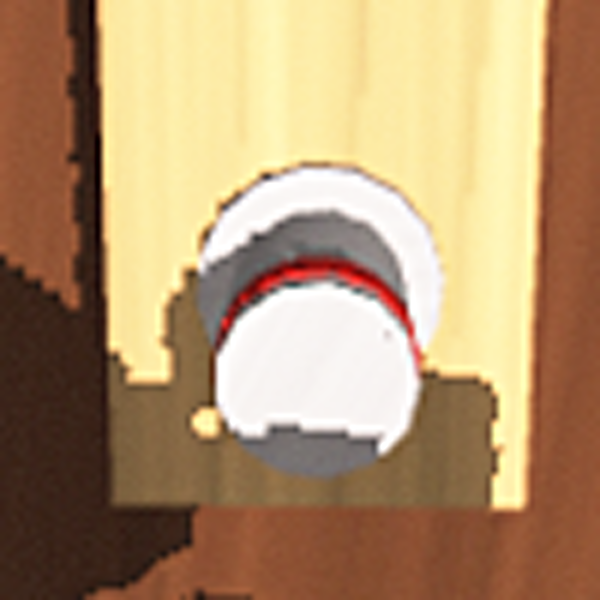

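Request:
carry_out:
  plan:
    - [[-0.0005,0.041,-0.0008],[0,0.1,0],0.085]
    - [[-0.0005,0.041,-0.0008],[0,0.1,0],0.085]
    - [[0,0.04,0],[0,0,0],0.085]
    - [[0,0,0],[0,0,0],0.085]
    - [[0,0,0],[0,0,0],0.085]

```text
time_s: 3.38
position: [0.4735, -0.2908, 0.0796]
tool_rot: [[0.993, 0.002, -0.122], [0.122, -0.002, 0.993], [0.001, -1.0, -0.002]]
ft_force: [-0.5, 0.0, 0.2]
grip_width: 0.0852
```

```bash
python3 -c "
from h import *
st()
s,p=snap('wrist','w4.png')
"
```

```text
t 3.375 pos [ 0.4735 -0.2908  0.0796] yaw 7.01 down [ 0.001 -1.    -0.002] F [-0.5  0.   0.2] w 0.0852 q [-43.8  31.2  86.1  -0.   62.6 -50.8]
```

View pics/w4.png

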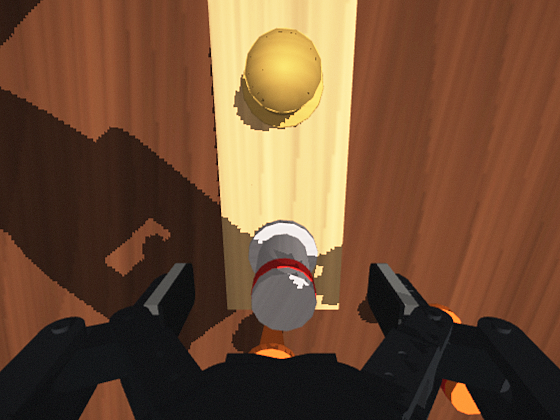

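Request:
carry_out:
  plan:
    - [[0,0.0015,0],[0,0,0],0.085]
    - [[0,0,0],[0,0,0],0.085]

```text
time_s: 3.68
position: [0.4734, -0.2899, 0.0772]
tool_rot: [[0.992, 0.001, -0.123], [0.123, -0.001, 0.992], [0.001, -1.0, -0.001]]
ft_force: [-0.3, 0.3, 0.6]
grip_width: 0.0847
```

```bash
python3 -c "
from h import *
st()
for i in range(4):
  env.get_image('wrist'); st()
"
```

```text
t 3.675 pos [ 0.4734 -0.2899  0.0772] yaw 7.09 down [ 0.001 -1.    -0.001] F [-0.3  0.3  0.6] w 0.0847 q [-43.7  31.3  86.3  -0.   62.3 -50.8]
t 3.725 pos [ 0.4734 -0.2898  0.0771] yaw 7.09 down [ 0.001 -1.    -0.001] F [ 0.4  0.5 -0.6] w 0.0846 q [-43.7  31.4  86.3  -0.   62.3 -50.8]
t 3.775 pos [ 0.4734 -0.2898  0.0769] yaw 7.1 down [ 0. -1. -0.] F [-0.4  0.3 -0.2] w 0.085 q [-43.7  31.4  86.3  -0.   62.3 -50.8]
t 3.825 pos [ 0.4733 -0.2897  0.0768] yaw 7.09 down [ 0. -1. -0.] F [ 0.9 -0.1  0.2] w 0.0853 q [-43.7  31.4  86.3   0.   62.3 -50.8]
t 3.875 pos [ 0.4733 -0.2897  0.0767] yaw 7.09 down [ 0. -1. -0.] F [-0.6  0.3  0.5] w 0.0851 q [-43.7  31.4  86.3   0.   62.3 -50.8]
```

Request:
carry_out:
  plan:
    - [[0.0008,0,0.0015],[0,0,0],0.085]
    - [[0,0,0],[0,0,0],0.05]
    - [[0,0,0],[0,0,0],0.04]
    - [[0,0,0],[0,0,0],0.024]
    - [[0,0,0],[0,0,0],0.02]
    - [[0,0,0],[0,0,0],0.02]
    - [[0,0,0],[0,0,0],0.02]
    - [[0,0,0],[0,0,0],0.02]
  force: 40

```text
time_s: 4.88
position: [0.4739, -0.2881, 0.0766]
tool_rot: [[0.992, 0.0, -0.123], [0.123, -0.0, 0.992], [0.0, -1.0, -0.0]]
ft_force: [-0.0, 0.6, 1.8]
grip_width: 0.0271
```

```bash
python3 -c "
from h import *
st()
s,p=snap('wrist','w5.png')
"
```

```text
t 4.875 pos [ 0.4739 -0.2881  0.0766] yaw 7.09 down [ 0. -1. -0.] F [-0.   0.6  1.8] w 0.0271 q [-43.5  31.4  86.4   0.   62.2 -50.6]
```

View pics/w5.png

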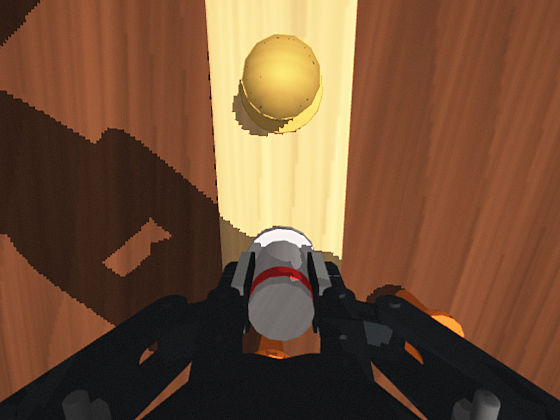

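Request:
carry_out:
  plan:
    - [[0,-0.01,0],[0,0,0],0.02]
    - [[0,-0.02,0],[0,0,0],0.02]
    - [[0,-0.025,0],[0,0,0],0.02]
    - [[0,-0.025,0],[0,0,0],0.02]
    - [[0,-0.025,0],[0,0,0],0.02]
    - [[0,0,0],[0,0,0],0.02]

```text
time_s: 5.68
position: [0.4742, -0.2885, 0.1831]
tool_rot: [[0.992, 0.002, -0.123], [0.123, -0.002, 0.992], [0.002, -1.0, -0.003]]
ft_force: [-0.4, -0.0, -2.9]
grip_width: 0.0267
```

```bash
python3 -c "
from h import *
st()
s,p=snap('wrist','w6.png');s,p=snap('scene','s6.png')
plan([.555,-.0373,.19],7.2,6,.02)
"
```

```text
t 5.675 pos [ 0.4742 -0.2885  0.1831] yaw 7.09 down [ 0.002 -1.    -0.003] F [-0.4 -0.  -2.9] w 0.0267 q [-43.5  24.5  78.4  -0.   77.  -50.6]
[[[0.0186,-0.0015,0.0398],[-0.0,-0.0,-0.0],0.02],[[0.0186,-0.0015,0.0398],[-0.0,-0.0,-0.0],0.02],[[0.0187,-0.0015,0.0397],[-0.0,-0.0,-0.0],0.02],[[0.0186,-0.0015,0.0398],[-0.0,-0.0,-0.0],0.02],[[0.0187,-0.0016,0.0397],[-0.0,-0.0,-0.0],0.02],[[0.0186,-0.0015,0.0398],[-0.0,-0.0,-0.0],0.02]]
end [ 0.555  -0.0373  0.19  ] [[0.0, -0.001, 0.002], [-0.002, 0.001, 0.0], [-0.001, 0.0, 0.001]]
```

View pics/w6.png

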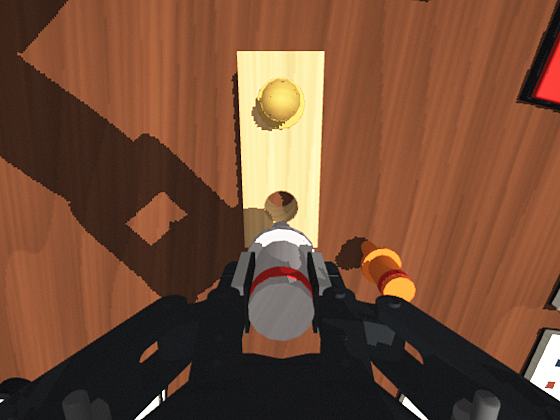

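View pics/s6.png

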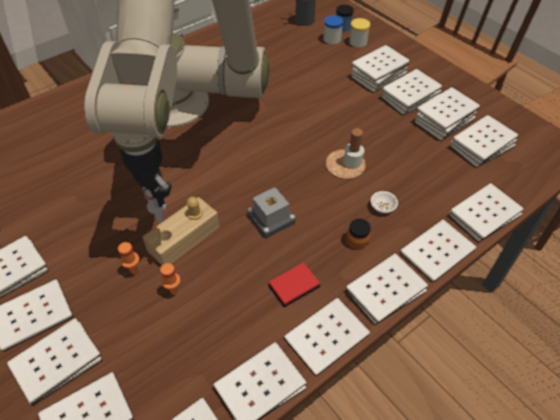

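Request:
carry_out:
  plan:
    - [[0.0186,-0.015,0.03],[0,0,0],0.02]
    - [[0.0186,-0.006,0.036],[0,0,0],0.02]
    - [[0.0187,0,0.036],[0,0,0],0.02]
    - [[0.0186,0,0.036],[0,0,0],0.02]
    - [[0.0186,0,0.032],[0,0,0],0.02]
    - [[0,0,0],[0,0,0],0.02]
    - [[0,0,0],[0,0,0],0.02]

```text
time_s: 6.65
position: [0.5448, -0.1082, 0.2015]
tool_rot: [[0.992, -0.002, -0.123], [0.123, 0.0, 0.992], [-0.002, -1.0, 0.001]]
ft_force: [-1.1, -1.0, -1.7]
grip_width: 0.027
```

```bash
python3 -c "
from h import *
st()
s,p=snap('wrist','w7.png');st()
c=cam(p,s)
for z in (.06,.072): print(proj(c,[.555,-.0373,z]))
"
```

```text
t 6.65 pos [ 0.5448 -0.1082  0.2015] yaw 7.09 down [-0.002 -1.     0.001] F [-1.1 -1.  -1.7] w 0.027 q [-23.4  23.7  76.4  -0.   80.  -30.5]
t 6.7 pos [ 0.5448 -0.1086  0.2018] yaw 7.04 down [-0.001 -1.     0.   ] F [-1.2 -0.2 -1.7] w 0.0269 q [-23.5  23.7  76.3  -0.   80.  -30.5]
(np.float64(129.28727352867085), np.float64(301.6983569862093))
(np.float64(129.48424619177302), np.float64(302.58554304991264))
```

View pics/w7.png

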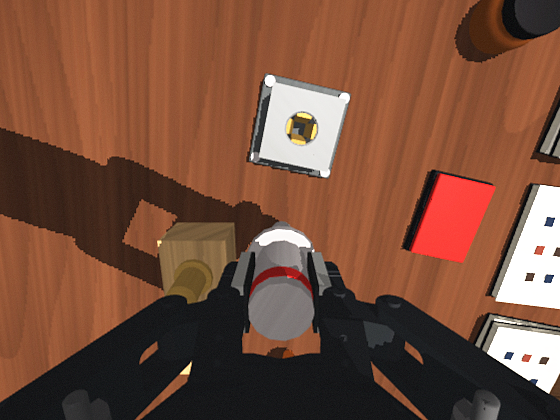

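```bash
python3 -c "
from h import *
im=cv2.imread('pics/w7.png')[70:190,240:360];cv2.imwrite('pics/w7c.png',cv2.resize(im,None,fx=5,fy=5,interpolation=cv2.INTER_CUBIC))"
```

```text
(no output)
```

View pics/w7c.png

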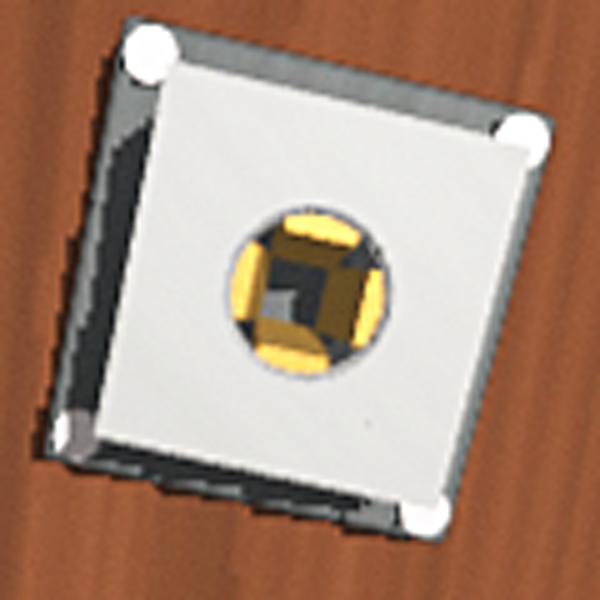

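```bash
python3 -c "
from h import *
s,p=snap('wrist','w8.png');st()
c=cam(p,s)
f=lambda u,v:((v+.5)/5-.5+70,(u+.5)/5-.5+240)
C=[(170,60),(533,155),(446,510),(93,437)]
for z in (.06,.066,.072,.078):
  P=[atz(c,f(*u),z) for u in C]; print(z,[round(np.linalg.norm(P[i]-P[i-1])*1000,1) for i in range(4)],np.mean(P,0).round(4),atz(c,f(308,292),z).round(4))
plan([.555,-.037,.2],7.1,3,.02)
"
```

```text
t 6.75 pos [ 0.5449 -0.1088  0.202 ] yaw 7.03 down [-0.001 -1.     0.   ] F [ 0.1 -0.8 -1.9] w 0.0272 q [-23.5  23.7  76.3  -0.   80.  -30.5]
0.06 [np.float64(67.4), np.float64(66.9), np.float64(65.0), np.float64(68.8)] [ 0.5551 -0.0375  0.06  ] [ 0.5545 -0.0366  0.06  ]
0.066 [np.float64(66.0), np.float64(65.5), np.float64(63.7), np.float64(67.3)] [ 0.5547 -0.0374  0.066 ] [ 0.5542 -0.0366  0.066 ]
0.072 [np.float64(64.6), np.float64(64.1), np.float64(62.3), np.float64(65.9)] [ 0.5543 -0.0374  0.072 ] [ 0.5538 -0.0366  0.072 ]
0.078 [np.float64(63.1), np.float64(62.7), np.float64(60.9), np.float64(64.4)] [ 0.5539 -0.0374  0.078 ] [ 0.5534 -0.0366  0.078 ]
[[[0.0063,0.0007,0.0233],[-0.0,-0.0,-0.0],0.02],[[0.0063,0.0006,0.0233],[-0.0,-0.0,-0.0],0.02],[[0.0062,0.0007,0.0234],[-0.0,-0.0,-0.0],0.02]]
end [ 0.555 -0.037  0.2  ] [[0.0, -0.001, 0.001], [-0.001, 0.0, 0.0], [-0.001, 0.0, 0.0]]
```

```bash
python3 -c "
from h import *
p=env.get_image('wrist'); 
h=420;f=h/2/np.tan(np.radians(p['vfov'])/2);M=np.linalg.inv(np.array(p['tool_from_camera']))
a=np.linspace(0,6.28,60)
im=p['image'][:,:,::-1].copy()
for yt,r in((-.0374,.014),(-.0096+.0,.02),):
  for dz in (0,):
    P=np.c_[r*np.cos(a),np.full(60,yt),r*np.sin(a)+dz]; Q=P@M[:3,:3].T+M[:3,3]
    uv=np.c_[f*Q[:,0]/Q[:,2]+p['cx'],f*Q[:,1]/Q[:,2]+p['cy']]
    for u in uv: cv2.circle(im,(int(round(u[0])),int(round(u[1]))),0,(0,255,0),-1)
cv2.imwrite('pics/ov.png',cv2.resize(im[200:360,200:360],None,fx=3.7,fy=3.7,interpolation=cv2.INTER_NEAREST))
"
```

```text
(no output)
```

View pics/ov.png

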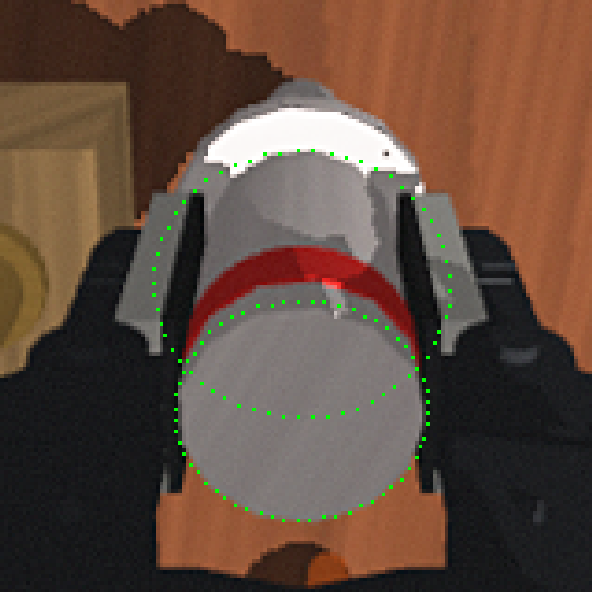

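Request:
carry_out:
  plan:
    - [[0.0062,0.0007,0.0233],[0,0,0],0.02]
    - [[0.0062,0.0006,0.0233],[0,0,0],0.02]
    - [[0.0058,0.0007,0.0234],[0,0,0],0.02]
    - [[0,0,0],[0,0,0],0.02]
    - [[0,0,0],[0,0,0],0.02]
    - [[0,0,0],[0,0,0],0.02]

```text
time_s: 7.55
position: [0.5546, -0.0372, 0.2005]
tool_rot: [[0.993, 0.0, -0.122], [0.122, -0.0, 0.993], [-0.0, -1.0, -0.0]]
ft_force: [-0.6, -0.1, -2.4]
grip_width: 0.0275
```

```bash
python3 -c "
from h import *
st();snap('scene','s9.png');snap('top','t9.png');st()"
```

```text
t 7.55 pos [ 0.5546 -0.0372  0.2005] yaw 7.02 down [-0. -1. -0.] F [-0.6 -0.1 -2.4] w 0.0275 q [-16.   23.8  76.5  -0.   79.8 -23.1]
t 7.65 pos [ 0.5546 -0.0369  0.2005] yaw 7.03 down [ 0. -1. -0.] F [ 0.6 -0.5 -2.5] w 0.0268 q [-16.   23.8  76.5  -0.   79.8 -23. ]
```

Request:
carry_out:
  plan:
    - [[0,0.02,0],[0,0,0],0.02]
    - [[0,0.025,0],[0,0,0],0.02]
    - [[0,0.02,0],[0,0,0],0.02]
    - [[0,0.015,0],[0,0,0],0.02]
    - [[0,0,0],[0,0,0],0.02]
    - [[0,0,0],[0,0,0],0.02]
    - [[0,0,0],[0,0,0],0.02]

```text
time_s: 8.52
position: [0.5549, -0.0363, 0.1212]
tool_rot: [[0.992, 0.001, -0.123], [0.123, -0.0, 0.992], [0.001, -1.0, -0.001]]
ft_force: [-0.9, 0.5, -1.3]
grip_width: 0.0272
```

Request:
carry_out:
  plan:
    - [[0,0.003,0],[0,0,0],0.02]
    - [[0,0.003,0],[0,0,0],0.02]
    - [[0,0,0],[0,0,0],0.02]

```text
time_s: 8.9
position: [0.5544, -0.0362, 0.1142]
tool_rot: [[0.992, -0.001, -0.123], [0.123, 0.0, 0.992], [-0.001, -1.0, 0.0]]
ft_force: [-0.8, 0.1, -2.3]
grip_width: 0.0272
```

Request:
carry_out:
  plan:
    - [[0,0.002,0],[0,0,0],0.02]
    - [[0,0.002,0],[0,0,0],0.02]
    - [[0,0,0],[0,0,0],0.02]

```text
time_s: 9.28
position: [0.5544, -0.0362, 0.1103]
tool_rot: [[0.992, -0.001, -0.123], [0.123, 0.0, 0.992], [-0.001, -1.0, 0.0]]
ft_force: [-2.7, -0.5, -2.4]
grip_width: 0.0273
```

```bash
python3 -c "
from h import *
st();snap('scene','s10.png');snap('wrist','w10.png');st()"
```

```text
t 9.275 pos [ 0.5544 -0.0362  0.1103] yaw 7.09 down [-0.001 -1.     0.   ] F [-2.7 -0.5 -2.4] w 0.0273 q [-15.9  29.   84.   -0.   67.  -23. ]
t 9.375 pos [ 0.5544 -0.0362  0.1103] yaw 7.09 down [-0.001 -1.     0.   ] F [-2.9 -0.2 -1.3] w 0.027 q [-15.9  29.   84.   -0.   67.  -23. ]
```

View pics/w10.png

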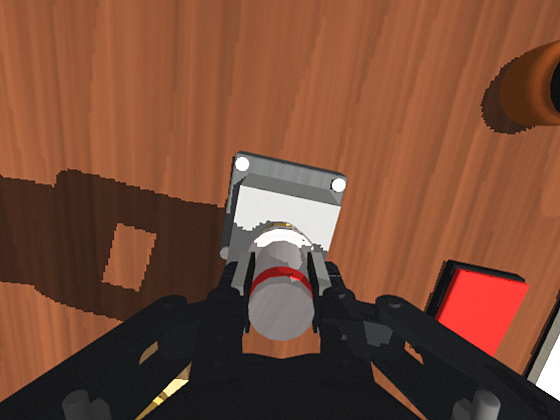

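Request:
carry_out:
  plan:
    - [[-0.0007,0,0],[0,0,0],0.02]
    - [[0,0.0015,0],[0,0,0],0.02]
    - [[0,0.0015,0],[0,0,0],0.02]
    - [[0,0,0],[0,0,0],0.02]

```text
time_s: 9.88
position: [0.554, -0.0362, 0.1075]
tool_rot: [[0.992, 0.0, -0.123], [0.123, 0.0, 0.992], [0.0, -1.0, 0.0]]
ft_force: [-2.0, 1.6, 0.2]
grip_width: 0.0269
```

```bash
python3 -c "
from h import *
for i in range(3): st();snap('scene','s11.png')"
```

```text
t 9.875 pos [ 0.554  -0.0362  0.1075] yaw 7.09 down [ 0. -1.  0.] F [-2.   1.6  0.2] w 0.0269 q [-16.   29.2  84.3   0.   66.5 -23.1]
t 9.925 pos [ 0.5541 -0.0362  0.1076] yaw 7.09 down [ 0. -1.  0.] F [-2.3  2.3  0.5] w 0.0267 q [-16.   29.2  84.3   0.   66.5 -23.1]
t 9.975 pos [ 0.5541 -0.0362  0.1076] yaw 7.09 down [ 0. -1.  0.] F [-3.1  1.7 -0.2] w 0.0269 q [-16.   29.2  84.3   0.   66.5 -23.1]
```

Request:
carry_out:
  plan:
    - [[-0.0006,0,0.0005],[0,0,0],0.02]
    - [[0,0.001,0],[0,0,0],0.02]
    - [[0,0,0],[0,0,0],0.02]

```text
time_s: 10.4
position: [0.5535, -0.0359, 0.1065]
tool_rot: [[0.992, 0.001, -0.123], [0.123, -0.0, 0.992], [0.001, -1.0, -0.0]]
ft_force: [-1.7, 0.6, -1.8]
grip_width: 0.0273
```

```bash
python3 -c "
from h import *
for i in range(3): st();snap('scene','s11.png')"
```

```text
t 10.4 pos [ 0.5535 -0.0359  0.1065] yaw 7.08 down [ 0.001 -1.    -0.   ] F [-1.7  0.6 -1.8] w 0.0273 q [-15.9  29.2  84.5   0.   66.3 -23. ]
t 10.45 pos [ 0.5536 -0.0359  0.1065] yaw 7.09 down [ 0.001 -1.    -0.   ] F [-0.4  1.1 -1.5] w 0.027 q [-15.9  29.2  84.5   0.   66.3 -23. ]
t 10.5 pos [ 0.5535 -0.0359  0.1065] yaw 7.09 down [ 0. -1. -0.] F [-1.1  1.3 -1.7] w 0.0272 q [-15.9  29.2  84.5   0.   66.3 -23. ]
```

Request:
carry_out:
  plan:
    - [[-0.0003,0,0.0003],[0,0,0],0.02]
    - [[0,0.001,0],[0,0,0],0.02]
    - [[0,0,0],[0,0,0],0.02]

```text
time_s: 10.92
position: [0.5533, -0.0357, 0.1057]
tool_rot: [[0.992, 0.001, -0.123], [0.123, -0.0, 0.992], [0.001, -1.0, -0.0]]
ft_force: [1.3, -0.6, -1.2]
grip_width: 0.0272
```

```bash
python3 -c "
from h import *
for i in range(3): st();snap('scene','s11.png')"
```

```text
t 10.925 pos [ 0.5533 -0.0357  0.1057] yaw 7.09 down [ 0.001 -1.    -0.   ] F [ 1.3 -0.6 -1.2] w 0.0272 q [-15.9  29.2  84.6   0.   66.2 -23. ]
t 10.975 pos [ 0.5534 -0.0358  0.1057] yaw 7.09 down [ 0.001 -1.    -0.   ] F [ 1.8  0.7 -1. ] w 0.0274 q [-15.9  29.2  84.6  -0.   66.2 -23. ]
t 11.025 pos [ 0.5533 -0.0358  0.1057] yaw 7.09 down [ 0.001 -1.    -0.   ] F [ 1.6  0.3 -0.6] w 0.0272 q [-15.9  29.2  84.6   0.   66.2 -23. ]
```

Request:
carry_out:
  plan:
    - [[0.0002,0.001,0],[0,0,0],0.02]
    - [[0,0,0],[0,0,0],0.02]

```text
time_s: 11.32
position: [0.5534, -0.0357, 0.1051]
tool_rot: [[0.992, 0.001, -0.123], [0.123, -0.0, 0.992], [0.001, -1.0, -0.001]]
ft_force: [0.8, 0.1, 4.5]
grip_width: 0.0273
```

```bash
python3 -c "
from h import *
for i in range(2): st();snap('scene','s11.png')"
```

```text
t 11.325 pos [ 0.5534 -0.0357  0.1051] yaw 7.09 down [ 0.001 -1.    -0.001] F [0.8 0.1 4.5] w 0.0273 q [-15.9  29.3  84.6  -0.   66.1 -23. ]
t 11.375 pos [ 0.5534 -0.0358  0.1051] yaw 7.09 down [ 0.001 -1.    -0.001] F [ 1.1 -0.6  4.7] w 0.0273 q [-15.9  29.3  84.6  -0.   66.1 -23. ]
```

Request:
carry_out:
  plan:
    - [[0,-0.0005,0],[0,0,0],0.02]
    - [[0,0,0],[0,0,0],0.035]
    - [[0,0,0],[0,0,0],0.05]
    - [[0,0,0],[0,0,0],0.085]
    - [[0,0,0],[0,0,0],0.085]
    - [[0,0,0],[0,0,0],0.085]
    - [[0,0,0],[0,0,0],0.085]

```text
time_s: 12.3
position: [0.5532, -0.0356, 0.105]
tool_rot: [[0.992, -0.0, -0.123], [0.123, 0.0, 0.992], [-0.0, -1.0, 0.0]]
ft_force: [-0.4, -0.0, -0.2]
grip_width: 0.0849
```

```bash
python3 -c "
from h import *
st();snap('wrist','w12.png');snap('scene','s12.png');st()"
```

```text
t 12.3 pos [ 0.5532 -0.0356  0.105 ] yaw 7.09 down [-0. -1.  0.] F [-0.4 -0.  -0.2] w 0.0849 q [-15.9  29.3  84.6   0.   66.1 -23. ]
t 12.4 pos [ 0.5532 -0.0356  0.105 ] yaw 7.09 down [-0. -1. -0.] F [-0.8  0.3 -0.4] w 0.0846 q [-15.9  29.3  84.6  -0.   66.1 -23. ]
```

View pics/w12.png

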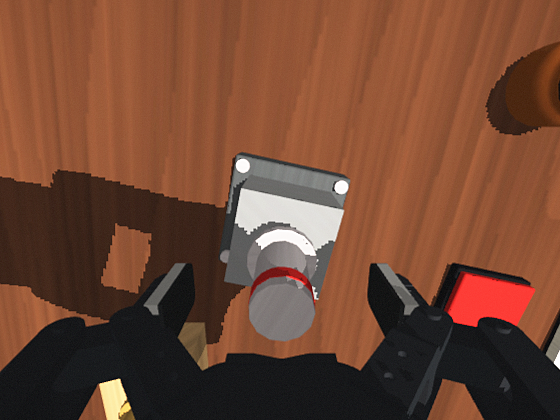

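Request:
carry_out:
  plan:
    - [[0,-0.02,0],[0,0,0],0.085]
    - [[0,-0.04,0],[0,0,0],0.085]
    - [[0,-0.04,0],[0,0,0],0.085]
    - [[0.005,-0.005,0.03],[0,0,0],0.085]
    - [[0.005,0,0.045],[0,0,0],0.085]
    - [[0.006,0,0.05],[0,0,0],0.085]
    - [[0.006,0,0.05],[0,0,0],0.085]
    - [[0,0,0.025],[0,0,0],0.085]

```text
time_s: 13.4
position: [0.55, 0.1679, 0.21]
tool_rot: [[0.992, -0.0, -0.125], [0.125, 0.0, 0.992], [0.0, -1.0, 0.0]]
ft_force: [0.3, -0.4, -0.0]
grip_width: 0.0851
```

```bash
python3 -c "
from h import *
st();snap('top','t13.png');snap('scene','s13.png');s,p=snap('wrist','w13.png');st();c=cam(p,s)
print(proj(c,[.539,.26,.12]))
plan([.539,.26,.2],7.1,2,.085)
"
```

```text
t 13.4 pos [0.55   0.1679 0.21  ] yaw 7.21 down [ 0. -1.  0.] F [ 0.3 -0.4 -0. ] w 0.0851 q [ 5.2 25.2 72.4  0.  82.4 -2. ]
t 13.55 pos [0.5501 0.1663 0.21  ] yaw 7.21 down [-0. -1. -0.] F [ 0.4 -0.1  0.5] w 0.0851 q [ 5.  25.2 72.4 -0.  82.4 -2.2]
(np.float64(96.51406885359755), np.float64(282.3277373821317))
[[[0.0004,0.005,0.0472],[0.0,0.1,-0.0],0.085],[[0.0003,0.005,0.0471],[0.0,0.1,-0.0],0.085]]
end [0.539 0.26  0.2  ] [[0.0, -0.0, 0.002], [-0.002, -0.0, 0.0], [-0.0, 0.0, -0.0]]
```

View pics/w13.png

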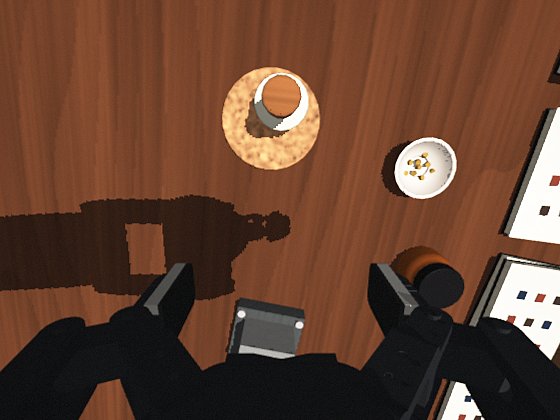

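View pics/s13.png

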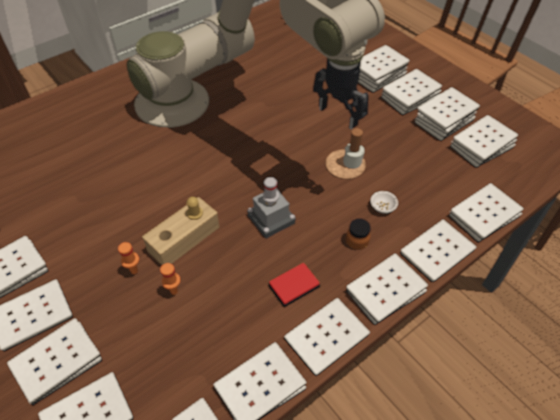

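```bash
python3 -c "
from h import *
a=cv2.imread('pics/t13.png')[190:260,250:330]; b=cv2.imread('pics/s13.png')[170:240,235:315]
cv2.imwrite('pics/c13.png',np.hstack([cv2.resize(x,None,fx=5,fy=5,interpolation=cv2.INTER_CUBIC) for x in(a,b)]))"
```

```text
(no output)
```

View pics/c13.png

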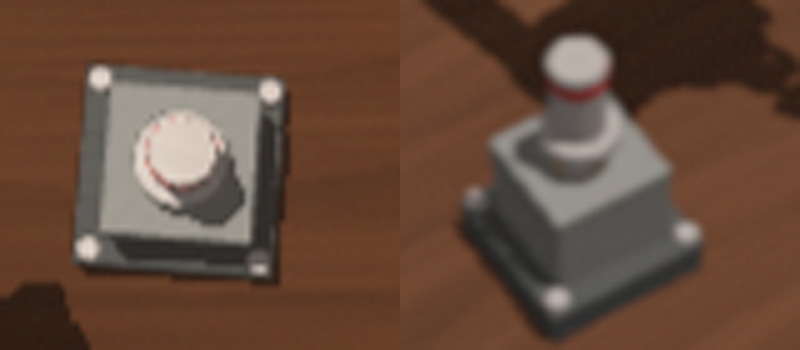

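Request:
carry_out:
  plan:
    - [[0.0004,0.005,0.04],[0,0,0],0.085]
    - [[0.0004,0.005,0.04],[0,0,0],0.085]
    - [[0,0,0.0143],[0,0,0],0.085]
    - [[0,0,0],[0,0,0],0.085]
    - [[0,0,0],[0,0,0],0.085]
    - [[0,0,0],[0,0,0],0.085]

```text
time_s: 14.3
position: [0.5399, 0.2581, 0.2002]
tool_rot: [[0.993, 0.0, -0.122], [0.122, -0.0, 0.993], [0.0, -1.0, -0.0]]
ft_force: [-0.1, -0.2, -0.3]
grip_width: 0.085
```

```bash
python3 -c "
from h import *
s,p=snap('wrist','w14.png');st();c=cam(p,s)
print(proj(c,[.539,.26,.12]))
plan([.539,.26,.076],7.1,4,.085)
im=p['image'][160:260,225:325];cv2.imwrite('pics/w14c.png',cv2.resize(im[:,:,::-1],None,fx=6,fy=6,interpolation=cv2.INTER_CUBIC))
"
```

```text
t 14.35 pos [0.5398 0.2583 0.2002] yaw 7.02 down [ 0. -1. -0.] F [-0.3 -0.5 -0.8] w 0.0849 q [14.3 28.  69.3 -0.  82.7  7.2]
(np.float64(219.02270108692127), np.float64(280.0853684601013))
[[[-0.0002,0.031,0.0004],[0.0,-0.0,0.0],0.085],[[-0.0001,0.0311,0.0005],[0.0,-0.0,0.0],0.085],[[-0.0002,0.031,0.0004],[0.0,-0.0,0.0],0.085],[[-0.0001,0.0311,0.0005],[0.0,-0.0,0.0],0.085]]
end [0.539 0.26  0.076] [[0.0, 0.0, 0.001], [-0.001, -0.0, 0.0], [0.0, 0.0, -0.0]]
```

View pics/w14c.png

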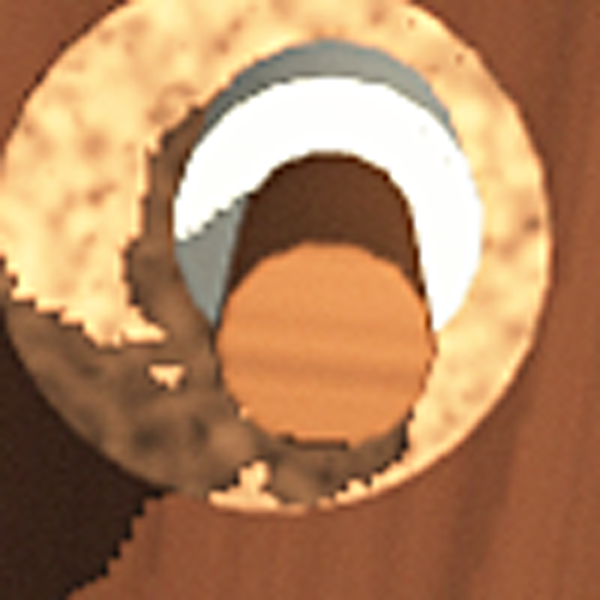

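Request:
carry_out:
  plan:
    - [[-0.0003,0.031,0.0009],[0,0,0],0.085]
    - [[-0.0003,0.0311,0.0009],[0,0,0],0.085]
    - [[0,0.031,0.0009],[0,0,0],0.085]
    - [[0,0.031,0],[0,0,0],0.085]
    - [[0,0,0],[0,0,0],0.085]
    - [[0,0,0],[0,0,0],0.085]
    - [[0,0,0],[0,0,0],0.085]

```text
time_s: 15.22
position: [0.5393, 0.2619, 0.0774]
tool_rot: [[0.992, 0.003, -0.123], [0.123, 0.001, 0.992], [0.003, -1.0, 0.0]]
ft_force: [-0.1, 0.5, -0.4]
grip_width: 0.085
```

```bash
python3 -c "
from h import *
s,p=snap('wrist','w15.png');st()
plan([.539,.261,.076],7.1,1,.085)
"
```

```text
t 15.275 pos [0.5391 0.262  0.0772] yaw 7.09 down [ 0.002 -1.     0.   ] F [ 0.4 -0.1 -0.4] w 0.085 q [14.6 34.9 78.8  0.  66.1  7.5]
[[[-0.0002,0.0012,-0.001],[-0.0,-0.0,0.1],0.085]]
end [0.5391 0.261  0.076 ] [[0.0, 0.0, 0.0], [-0.0, 0.0, 0.0], [0.001, 0.0, 0.0]]
```

View pics/w15.png

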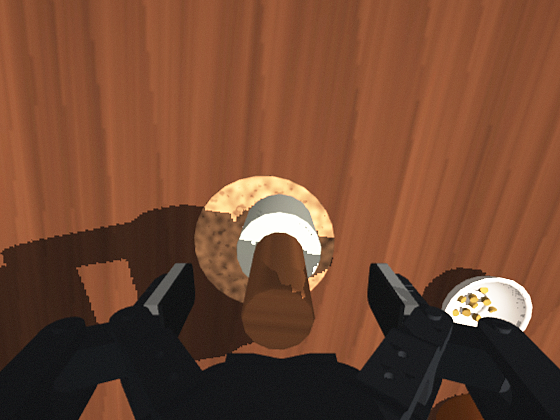

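Request:
carry_out:
  plan:
    - [[0,0,-0.001],[0,0,0],0.085]
    - [[0,0,0],[0,0,0],0.05]
    - [[0,0,0],[0,0,0],0.04]
    - [[0,0,0],[0,0,0],0.028]
    - [[0,0,0],[0,0,0],0.02]
    - [[0,0,0],[0,0,0],0.02]
    - [[0,0,0],[0,0,0],0.02]
    - [[0,0,0],[0,0,0],0.02]
  force: 70

```text
time_s: 16.27
position: [0.5386, 0.2609, 0.0761]
tool_rot: [[0.992, -0.0, -0.123], [0.123, 0.0, 0.992], [-0.0, -1.0, 0.0]]
ft_force: [-2.3, 0.2, 4.5]
grip_width: 0.0287
```

```bash
python3 -c "
from h import *
st()"
```

```text
t 16.275 pos [0.5386 0.2609 0.0761] yaw 7.09 down [-0. -1.  0.] F [-2.3  0.2  4.5] w 0.0287 q [14.5 35.  78.9  0.  66.1  7.4]
```

Request:
carry_out:
  plan:
    - [[0,-0.01,0],[0,0,0],0.02]
    - [[0,-0.03,0],[0,0,0],0.02]
    - [[0,-0.04,0],[0,0,0],0.02]
    - [[0,-0.04,0],[0,0,0],0.02]
    - [[0,-0.045,0],[0,0,0],0.02]
    - [[0,0,0],[0,0,0],0.02]
    - [[0,0,0],[0,0,0],0.02]

```text
time_s: 17.15
position: [0.5382, 0.2607, 0.2396]
tool_rot: [[0.992, -0.002, -0.123], [0.123, -0.001, 0.992], [-0.002, -1.0, -0.0]]
ft_force: [0.5, -0.0, -4.0]
grip_width: 0.0289
```

```bash
python3 -c "
from h import *
st();s,p=snap('wrist','w16.png');st()
plan([.5534,-.0357,.235],7.1,8,.02)"
```

```text
t 17.15 pos [0.5382 0.2607 0.2396] yaw 7.09 down [-0.002 -1.    -0.   ] F [ 0.5 -0.  -4. ] w 0.0289 q [14.5 26.5 65.3  0.  88.4  7.4]
t 17.2 pos [0.5381 0.2606 0.2391] yaw 7.08 down [-0.003 -1.    -0.   ] F [-0.1  0.  -3.8] w 0.0289 q [14.5 26.5 65.3 -0.  88.4  7.4]
[[[-0.0027,0.0005,-0.037],[0.0,-0.0,-0.0],0.02],[[-0.0027,0.0005,-0.037],[0.0,-0.0,-0.0],0.02],[[-0.0027,0.0005,-0.037],[0.0,-0.0,-0.0],0.02],[[-0.0026,0.0006,-0.037],[0.0,-0.0,-0.0],0.02],[[-0.0027,0.0005,-0.037],[0.0,-0.0,-0.0],0.02],[[-0.0026,0.0006,-0.037],[0.0,-0.0,-0.0],0.02],[[-0.0027,0.0005,-0.037],[0.0,-0.0,-0.0],0.02],[[-0.0026,0.0006,-0.037],[0.0,-0.0,-0.0],0.02]]
end [ 0.5534 -0.0357  0.235 ] [[0.0, -0.003, 0.0], [-0.0, -0.001, 0.0], [-0.003, 0.0, -0.0]]
```

View pics/w16.png

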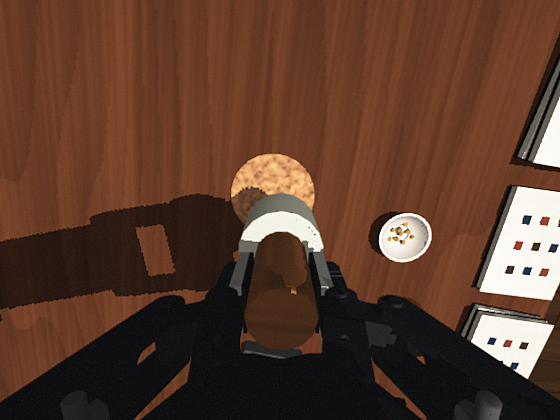

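Request:
carry_out:
  plan:
    - [[-0.0027,0.0005,-0.037],[0,0,0],0.02]
    - [[-0.0027,0.0005,-0.037],[0,0,0],0.02]
    - [[-0.0027,0.0005,-0.037],[0,0,0],0.02]
    - [[-0.0026,0.0005,-0.037],[0,0,0],0.02]
    - [[-0.0027,0.0005,-0.037],[0,0,0],0.02]
    - [[-0.0026,0.0005,-0.037],[0,0,0],0.02]
    - [[-0.0027,0,-0.037],[0,0,0],0.02]
    - [[-0.0026,0,-0.037],[0,0,0],0.02]

```text
time_s: 18.2
position: [0.5535, -0.0366, 0.2362]
tool_rot: [[0.992, -0.003, -0.123], [0.123, 0.001, 0.992], [-0.003, -1.0, 0.001]]
ft_force: [-0.1, -0.4, -3.1]
grip_width: 0.0284
```

Request:
carry_out:
  plan:
    - [[0,0,0],[0,0,0],0.02]
    - [[0,0,0],[0,0,0],0.02]
    - [[0,0,0],[0,0,0],0.02]

```text
time_s: 18.58
position: [0.5539, -0.0345, 0.2375]
tool_rot: [[0.992, -0.001, -0.125], [0.125, 0.0, 0.992], [-0.001, -1.0, 0.001]]
ft_force: [-0.6, 0.5, -3.5]
grip_width: 0.0284
```

```bash
python3 -c "
from h import *
st();snap('wrist','w17.png');snap('scene','s17.png');st()
a=cv2.imread('pics/s17.png')[120:250,200:340]
cv2.imwrite('pics/c17.png',cv2.resize(a,None,fx=4.5,fy=4.5,interpolation=cv2.INTER_CUBIC))
plan([.5534,-.0357,.235],7.1,1,.02)"
```

```text
t 18.575 pos [ 0.5539 -0.0345  0.2375] yaw 7.16 down [-0.001 -1.     0.001] F [-0.6  0.5 -3.5] w 0.0284 q [-15.8  22.1  72.8   0.   85.1 -23. ]
t 18.675 pos [ 0.554  -0.0346  0.2378] yaw 7.16 down [-0. -1.  0.] F [ 0.6  0.  -2.6] w 0.0286 q [-15.8  22.1  72.8   0.   85.1 -23. ]
[[[-0.0007,0.0028,-0.001],[-0.0,0.1,-0.0],0.02]]
end [ 0.5534 -0.0357  0.235 ] [[0.0, -0.0, 0.001], [-0.001, 0.0, 0.0], [-0.0, 0.0, 0.0]]
```

View pics/c17.png

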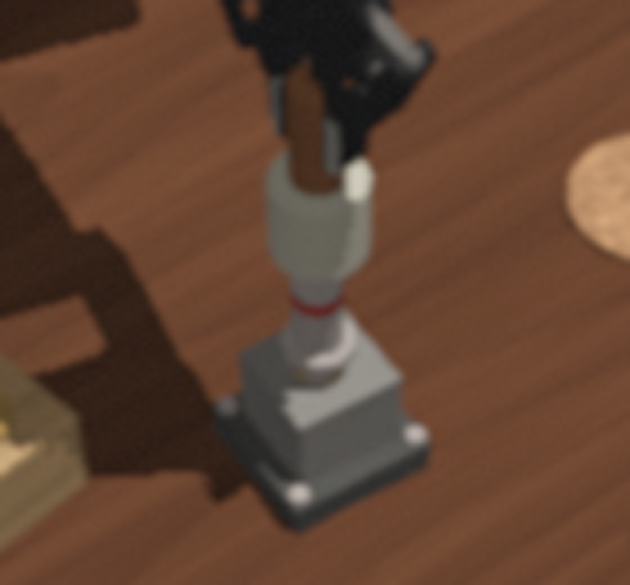

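View pics/w17.png

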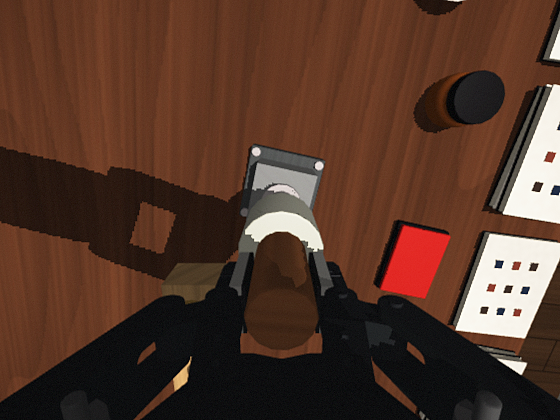

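Request:
carry_out:
  plan:
    - [[-0.0007,0.009,-0.001],[0,0,0],0.02]
    - [[0,0.009,0],[0,0,0],0.02]
    - [[0,0,0],[0,0,0],0.02]
    - [[0,0,0],[0,0,0],0.02]
    - [[0,0,0],[0,0,0],0.02]

```text
time_s: 19.3
position: [0.5536, -0.0366, 0.2202]
tool_rot: [[0.992, 0.001, -0.123], [0.123, -0.0, 0.992], [0.001, -1.0, -0.0]]
ft_force: [-0.4, 0.6, -3.1]
grip_width: 0.0286
```

Request:
carry_out:
  plan:
    - [[0,0.001,0],[0,0,0],0.02]
    - [[0,0.001,0],[0,0,0],0.02]
    - [[0,0.001,0],[0,0,0],0.02]

```text
time_s: 19.68
position: [0.5535, -0.0366, 0.2168]
tool_rot: [[0.992, -0.0, -0.123], [0.123, 0.0, 0.992], [-0.0, -1.0, 0.0]]
ft_force: [0.4, -0.1, -3.7]
grip_width: 0.0285
```

Request:
carry_out:
  plan:
    - [[0,0.001,0],[0,0,0],0.02]
    - [[0,0.001,0],[0,0,0],0.02]
    - [[0,0,0],[0,0,0],0.02]

```text
time_s: 20.05
position: [0.5535, -0.0366, 0.2148]
tool_rot: [[0.992, -0.0, -0.123], [0.123, -0.0, 0.992], [-0.0, -1.0, 0.0]]
ft_force: [0.8, -0.3, -3.1]
grip_width: 0.0291
```

Request:
carry_out:
  plan:
    - [[0,0.001,0],[0,0,0],0.02]
    - [[0,0,0],[0,0,0],0.02]

```text
time_s: 20.3
position: [0.5535, -0.0366, 0.2138]
tool_rot: [[0.992, -0.0, -0.123], [0.123, 0.0, 0.992], [-0.0, -1.0, 0.0]]
ft_force: [-0.0, -0.1, -3.1]
grip_width: 0.0287
```

Request:
carry_out:
  plan:
    - [[0,0.001,0],[0,0,0],0.02]
    - [[0,0,0],[0,0,0],0.02]

```text
time_s: 20.55
position: [0.5538, -0.0366, 0.2134]
tool_rot: [[0.992, 0.001, -0.123], [0.123, -0.0, 0.992], [0.001, -1.0, -0.0]]
ft_force: [0.5, -0.2, 0.6]
grip_width: 0.0286
```

Request:
carry_out:
  plan:
    - [[0,0.001,0],[0,0,0],0.02]
    - [[0,0.001,0],[0,0,0],0.02]

```text
time_s: 20.8
position: [0.5538, -0.0367, 0.2116]
tool_rot: [[0.992, 0.002, -0.123], [0.123, -0.0, 0.992], [0.002, -1.0, -0.001]]
ft_force: [-0.2, 0.1, 5.6]
grip_width: 0.0288
```

Request:
carry_out:
  plan:
    - [[0,0.001,0],[0,0,0],0.02]
    - [[0,0.001,0],[0,0,0],0.02]

```text
time_s: 21.05
position: [0.5539, -0.0367, 0.2098]
tool_rot: [[0.992, 0.002, -0.123], [0.123, -0.001, 0.992], [0.002, -1.0, -0.001]]
ft_force: [-1.0, 0.1, 8.0]
grip_width: 0.0287
```

Request:
carry_out:
  plan:
    - [[0,0.001,0],[0,0,0],0.02]
    - [[0,0.001,0],[0,0,0],0.02]

```text
time_s: 21.3
position: [0.554, -0.0367, 0.208]
tool_rot: [[0.992, 0.002, -0.123], [0.123, -0.001, 0.992], [0.002, -1.0, -0.001]]
ft_force: [-0.5, 1.1, 8.3]
grip_width: 0.0282
```

Request:
carry_out:
  plan:
    - [[0,0.001,0],[0,0,0],0.02]
    - [[0,0.001,0],[0,0,0],0.02]
    - [[0,0.001,0],[0,0,0],0.02]
    - [[0,0.0005,0],[0,0,0],0.02]
    - [[0,0,0],[0,0,0],0.02]

```text
time_s: 21.92
position: [0.554, -0.0367, 0.2048]
tool_rot: [[0.992, 0.003, -0.123], [0.123, -0.001, 0.992], [0.003, -1.0, -0.001]]
ft_force: [-0.3, -0.1, 9.3]
grip_width: 0.0284
```

```bash
python3 -c "
from h import *
st()"
```

```text
t 21.925 pos [ 0.554  -0.0367  0.2048] yaw 7.09 down [ 0.003 -1.    -0.001] F [-0.3 -0.1  9.3] w 0.0284 q [-16.   23.4  76.3  -0.   80.1 -23.1]
```

Request:
carry_out:
  plan:
    - [[0,-0.005,0],[0,0,0],0.02]
    - [[0,-0.01,0],[0,0,0],0.02]
    - [[0,-0.02,0],[0,0,0],0.02]
    - [[0,0,0],[0,0,0],0.02]
    - [[0,0,0],[0,0,0],0.02]

```text
time_s: 22.55
position: [0.5532, -0.0365, 0.2377]
tool_rot: [[0.992, -0.001, -0.123], [0.123, 0.0, 0.992], [-0.001, -1.0, 0.001]]
ft_force: [0.1, 1.2, -3.8]
grip_width: 0.0285
```

```bash
python3 -c "
from h import *
st();s,p=snap('wrist','w20.png');s,p=snap('scene','s20.png')
a=cv2.imread('pics/s20.png')[120:250,200:340]
a=cv2.resize(a,None,fx=4.5,fy=4.5,interpolation=cv2.INTER_CUBIC)
cv2.imwrite('pics/c20.png',a)
c=cam(p)
b=np.array([.554,-.0365])
for dz in (.016,.010,.007,.004):
  print(dz,[np.round((np.array(proj(c,[*b,.0722+dz+h]))-[120,200])*4.5,1) for h in(.0035,.044,.054)])
"
```

```text
t 22.55 pos [ 0.5532 -0.0365  0.2377] yaw 7.09 down [-0.001 -1.     0.001] F [ 0.1  1.2 -3.8] w 0.0285 q [-16.   22.   72.9  -0.   85.1 -23.1]
0.016 [array([338.5, 315.2]), array([288.5, 314. ]), array([275.7, 313.7])]
0.01 [array([345.7, 315.4]), array([296. , 314.2]), array([283.4, 313.9])]
0.007 [array([349.3, 315.5]), array([299.8, 314.3]), array([287.2, 314. ])]
0.004 [array([352.8, 315.6]), array([303.6, 314.4]), array([291. , 314.1])]
```

View pics/c20.png

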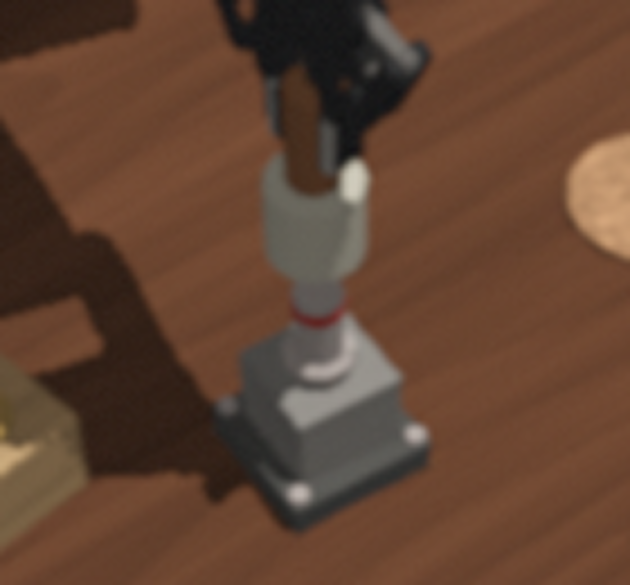

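Request:
carry_out:
  plan:
    - [[0.0004,0.01,0],[0,0,0],0.02]
    - [[0,0.01,0],[0,0,0],0.02]
    - [[0,0.009,0],[0,0,0],0.02]
    - [[0,0,0],[0,0,0],0.02]
    - [[0,0,0],[0,0,0],0.02]
    - [[0,0.001,0],[0,0,0],0.02]
    - [[0,0,0],[0,0,0],0.02]

```text
time_s: 23.52
position: [0.5539, -0.0365, 0.2086]
tool_rot: [[0.992, 0.0, -0.123], [0.123, -0.0, 0.992], [0.0, -1.0, -0.0]]
ft_force: [0.2, 0.9, -3.4]
grip_width: 0.029
```

Request:
carry_out:
  plan:
    - [[0,0.001,0],[0,0,0],0.02]
    - [[0,0.001,0],[0,0,0],0.02]
    - [[0,0,0],[0,0,0],0.02]

```text
time_s: 23.9
position: [0.5539, -0.0365, 0.2063]
tool_rot: [[0.992, -0.0, -0.123], [0.123, 0.0, 0.992], [-0.0, -1.0, 0.0]]
ft_force: [0.0, 0.8, -2.9]
grip_width: 0.0284
```

Request:
carry_out:
  plan:
    - [[0,0.001,0],[0,0,0],0.02]
    - [[0,0.001,0],[0,0,0],0.02]
    - [[0,0,0],[0,0,0],0.02]

```text
time_s: 24.28
position: [0.5541, -0.0366, 0.2049]
tool_rot: [[0.992, 0.001, -0.123], [0.123, -0.0, 0.992], [0.001, -1.0, -0.0]]
ft_force: [-1.7, 0.3, 2.1]
grip_width: 0.0285
```

Request:
carry_out:
  plan:
    - [[0,0.001,0],[0,0,0],0.02]
    - [[0,0,0],[0,0,0],0.02]

```text
time_s: 24.52
position: [0.5543, -0.0367, 0.2047]
tool_rot: [[0.992, 0.002, -0.123], [0.123, -0.001, 0.992], [0.002, -1.0, -0.001]]
ft_force: [-1.3, 0.8, 6.8]
grip_width: 0.0284
```

Request:
carry_out:
  plan:
    - [[0,0.001,0],[0,0,0],0.02]
    - [[0,0,0],[0,0,0],0.02]

```text
time_s: 24.78
position: [0.5544, -0.0367, 0.2041]
tool_rot: [[0.992, 0.003, -0.123], [0.123, -0.001, 0.992], [0.003, -1.0, -0.001]]
ft_force: [-2.1, -0.4, 9.4]
grip_width: 0.0286
```

Request:
carry_out:
  plan:
    - [[0,0.001,0],[0,0,0],0.02]
    - [[0,0,0],[0,0,0],0.02]

```text
time_s: 25.02
position: [0.5544, -0.0367, 0.2032]
tool_rot: [[0.992, 0.003, -0.123], [0.123, -0.001, 0.992], [0.003, -1.0, -0.001]]
ft_force: [-1.9, -0.1, 9.8]
grip_width: 0.0286
```

Request:
carry_out:
  plan:
    - [[0,0.001,0],[0,0,0],0.02]
    - [[0,0.001,0],[0,0,0],0.02]

```text
time_s: 25.28
position: [0.5545, -0.0367, 0.2015]
tool_rot: [[0.992, 0.004, -0.123], [0.123, -0.001, 0.992], [0.003, -1.0, -0.002]]
ft_force: [-1.7, 0.7, 12.5]
grip_width: 0.0288
```

Request:
carry_out:
  plan:
    - [[0,0.001,0],[0,0,0],0.02]
    - [[0,0,0],[0,0,0],0.02]

```text
time_s: 25.52
position: [0.5545, -0.0367, 0.2005]
tool_rot: [[0.992, 0.003, -0.123], [0.123, -0.001, 0.992], [0.003, -1.0, -0.002]]
ft_force: [-2.6, -0.1, 12.0]
grip_width: 0.0288
```

Request:
carry_out:
  plan:
    - [[0,0.001,0],[0,0,0],0.02]
    - [[0,0,0],[0,0,0],0.02]

```text
time_s: 25.78
position: [0.5545, -0.0367, 0.1996]
tool_rot: [[0.992, 0.004, -0.123], [0.124, -0.001, 0.992], [0.004, -1.0, -0.002]]
ft_force: [-2.9, 1.4, 12.9]
grip_width: 0.0287
```

Request:
carry_out:
  plan:
    - [[0,0.001,0],[0,0,0],0.02]
    - [[0,0,0],[0,0,0],0.02]

```text
time_s: 26.02
position: [0.5546, -0.0367, 0.1987]
tool_rot: [[0.992, 0.004, -0.123], [0.123, -0.001, 0.992], [0.004, -1.0, -0.002]]
ft_force: [-2.8, 1.2, 13.5]
grip_width: 0.0288
```

Request:
carry_out:
  plan:
    - [[0,0.0008,0],[0,0,0],0.02]
    - [[0,0,0],[0,0,0],0.02]

```text
time_s: 26.28
position: [0.5546, -0.0367, 0.198]
tool_rot: [[0.992, 0.004, -0.123], [0.123, -0.001, 0.992], [0.004, -1.0, -0.002]]
ft_force: [-2.7, 0.5, 13.5]
grip_width: 0.0284
```

Request:
carry_out:
  plan:
    - [[0,0.0008,0],[0,0,0],0.02]
    - [[0,0,0],[0,0,0],0.02]

```text
time_s: 26.52
position: [0.5547, -0.0367, 0.1979]
tool_rot: [[0.992, 0.005, -0.124], [0.124, -0.002, 0.992], [0.005, -1.0, -0.002]]
ft_force: [-4.1, 0.3, 19.8]
grip_width: 0.0287
```

Request:
carry_out:
  plan:
    - [[0,0.0005,0],[0,0,0],0.02]
    - [[0,0,0],[0,0,0],0.02]

```text
time_s: 26.78
position: [0.5547, -0.0368, 0.1979]
tool_rot: [[0.992, 0.005, -0.124], [0.124, -0.002, 0.992], [0.005, -1.0, -0.003]]
ft_force: [-4.1, 0.9, 21.9]
grip_width: 0.0283
```

Request:
carry_out:
  plan:
    - [[0,-0.004,0],[0,0,0],0.02]
    - [[0,-0.01,0],[0,0,0],0.02]
    - [[0,-0.02,0],[0,0,0],0.02]
    - [[0,-0.02,0],[0,0,0],0.02]
    - [[0,0,0],[0,0,0],0.02]
    - [[0,0,0],[0,0,0],0.02]

```text
time_s: 27.52
position: [0.5536, -0.0364, 0.2473]
tool_rot: [[0.992, -0.002, -0.123], [0.123, 0.001, 0.992], [-0.002, -1.0, 0.001]]
ft_force: [-0.8, -0.4, -3.5]
grip_width: 0.0286
```

```bash
python3 -c "
from h import *
st();s,p=snap('scene','s22.png')
a=cv2.imread('pics/s22.png')[150:250,220:340]
cv2.imwrite('pics/c22.png',cv2.resize(a,None,fx=6,fy=6,interpolation=cv2.INTER_CUBIC))
plan([.533,.248,.235],7.1,8,.02)
"
```

```text
t 27.525 pos [ 0.5536 -0.0364  0.2473] yaw 7.09 down [-0.002 -1.     0.001] F [-0.8 -0.4 -3.5] w 0.0286 q [-16.   21.7  71.8   0.   86.6 -23.1]
[[[0.0018,0.0015,0.0356],[-0.0,-0.0,-0.0],0.02],[[0.0018,0.0016,0.0356],[-0.0,-0.0,-0.0],0.02],[[0.0019,0.0015,0.0356],[-0.0,-0.0,-0.0],0.02],[[0.0018,0.0016,0.0356],[-0.0,-0.0,-0.0],0.02],[[0.0019,0.0015,0.0356],[-0.0,-0.0,-0.0],0.02],[[0.0018,0.0016,0.0356],[-0.0,-0.0,-0.0],0.02],[[0.0019,0.0015,0.0356],[-0.0,-0.0,-0.0],0.02],[[0.0018,0.0016,0.0356],[-0.0,-0.0,-0.0],0.02]]
end [0.533 0.248 0.235] [[0.0, -0.002, 0.0], [-0.0, 0.001, 0.0], [-0.002, 0.0, 0.001]]
```

View pics/c22.png

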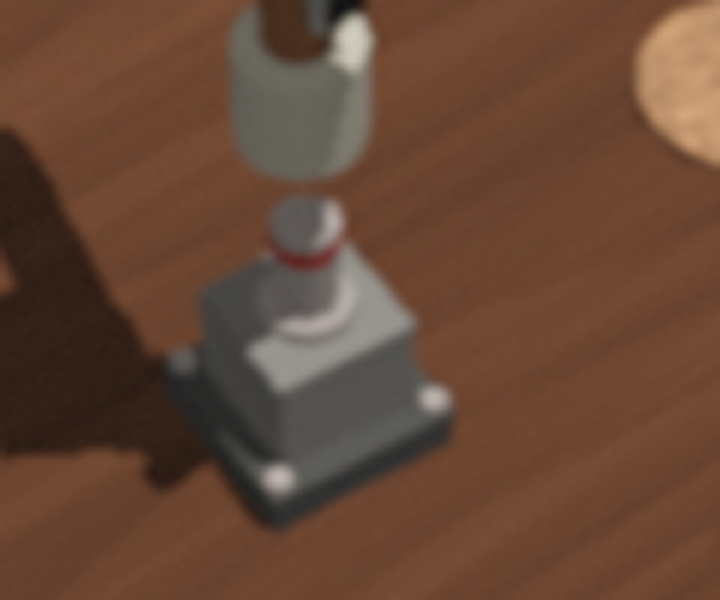

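Request:
carry_out:
  plan:
    - [[0.0018,0,0.0356],[0,0,0],0.02]
    - [[0.0018,0,0.0356],[0,0,0],0.02]
    - [[0.0019,0,0.0356],[0,0,0],0.02]
    - [[0.0018,0,0.0356],[0,0,0],0.02]
    - [[0.0019,0,0.0356],[0,0,0],0.02]
    - [[0.0018,0,0.0356],[0,0,0],0.02]
    - [[0.0019,0,0.0356],[0,0,0],0.02]
    - [[0.0018,0,0.0356],[0,0,0],0.02]

```text
time_s: 28.58
position: [0.5329, 0.249, 0.2473]
tool_rot: [[0.992, -0.002, -0.123], [0.123, -0.0, 0.992], [-0.002, -1.0, -0.0]]
ft_force: [-0.2, -0.3, -3.2]
grip_width: 0.0282
```

Request:
carry_out:
  plan:
    - [[0,0.01,0],[0,0,0],0.02]
    - [[0,0.02,0],[0,0,0],0.02]
    - [[0,0.025,0],[0,0,0],0.02]
    - [[0,0.025,0],[0,0,0],0.02]
    - [[0,0.02,0],[0,0,0],0.02]
    - [[0,0,0],[0,0,0],0.02]
    - [[0,0,0],[0,0,0],0.02]

```text
time_s: 29.45
position: [0.5337, 0.2475, 0.1488]
tool_rot: [[0.992, 0.001, -0.123], [0.123, 0.0, 0.992], [0.001, -1.0, -0.0]]
ft_force: [0.6, -0.2, -2.3]
grip_width: 0.0285
```

```bash
python3 -c "
from h import *
s,p=snap('wrist','w23.png');snap('scene','s23.png');st()
plan([.533,.248,.09],7.1,3,.02)
"
```

```text
t 29.55 pos [0.5338 0.2478 0.1492] yaw 7.08 down [ 0.002 -1.     0.   ] F [-0.5  0.6 -3.2] w 0.0286 q [13.4 29.5 75.6 -0.  74.8  6.3]
[[[-0.0003,0.0197,0.0001],[-0.0,-0.0,0.0],0.02],[[-0.0003,0.0197,0.0001],[-0.0,-0.0,0.0],0.02],[[-0.0002,0.0198,0.0001],[-0.0,-0.0,0.0],0.02]]
end [0.533 0.248 0.09 ] [[0.0, 0.002, 0.0], [-0.0, 0.0, 0.0], [0.002, 0.0, 0.0]]
```

View pics/w23.png

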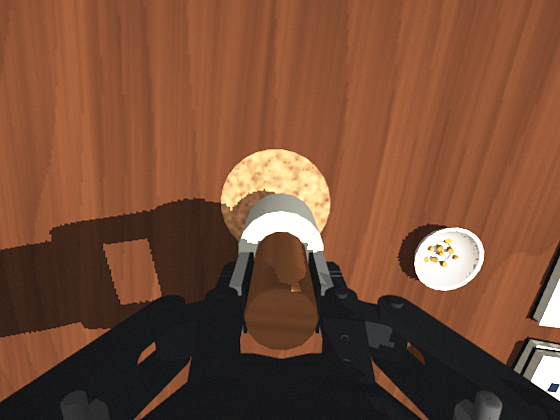

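View pics/s23.png

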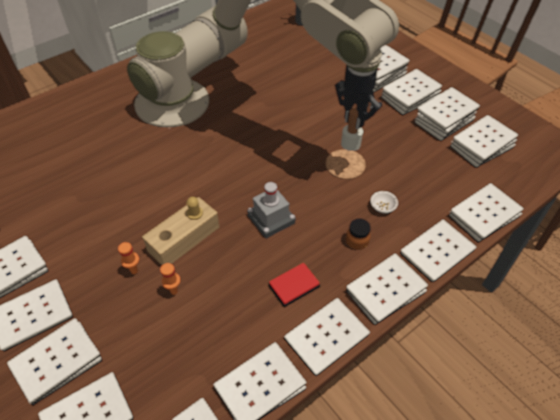

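Request:
carry_out:
  plan:
    - [[-0.0003,0.02,0],[0,0,0],0.02]
    - [[-0.0003,0.02,0],[0,0,0],0.02]
    - [[-0.0002,0.02,0],[0,0,0],0.02]
    - [[0,0.008,0],[0,0,0],0.02]
    - [[0,0,0],[0,0,0],0.02]
    - [[0,0,0],[0,0,0],0.02]
    - [[0,0,0],[0,0,0],0.02]
    - [[0,0,0],[0,0,0],0.02]

```text
time_s: 30.55
position: [0.5327, 0.2479, 0.0807]
tool_rot: [[0.992, 0.001, -0.123], [0.123, 0.0, 0.992], [0.001, -1.0, 0.0]]
ft_force: [-0.3, 0.1, -2.7]
grip_width: 0.0289
```

Request:
carry_out:
  plan:
    - [[0,0.001,0],[0,0,0],0.02]
    - [[0,0.001,0],[0,0,0],0.02]
    - [[0,0,0],[0,0,0],0.02]

```text
time_s: 30.92
position: [0.5325, 0.2478, 0.0782]
tool_rot: [[0.992, -0.0, -0.123], [0.123, -0.0, 0.992], [-0.0, -1.0, -0.0]]
ft_force: [0.3, -0.7, -4.3]
grip_width: 0.0284
```

Request:
carry_out:
  plan:
    - [[0,0.001,0],[0,0,0],0.02]
    - [[0,0,0],[0,0,0],0.02]

```text
time_s: 31.18
position: [0.5325, 0.2478, 0.0772]
tool_rot: [[0.992, -0.0, -0.123], [0.123, -0.0, 0.992], [-0.0, -1.0, -0.0]]
ft_force: [-0.1, 0.5, -3.5]
grip_width: 0.0289
```

Request:
carry_out:
  plan:
    - [[0,0.001,0],[0,0,0],0.02]
    - [[0,0,0],[0,0,0],0.02]

```text
time_s: 31.42
position: [0.5325, 0.2478, 0.0762]
tool_rot: [[0.992, -0.0, -0.123], [0.123, -0.0, 0.992], [-0.0, -1.0, -0.0]]
ft_force: [0.5, -0.4, -3.2]
grip_width: 0.0288
```

Request:
carry_out:
  plan:
    - [[0,0.0007,0],[0,0,0],0.02]
    - [[0,0,0],[0,0,0],0.02]

```text
time_s: 31.68
position: [0.5326, 0.2478, 0.0761]
tool_rot: [[0.992, 0.0, -0.123], [0.123, 0.0, 0.992], [0.0, -1.0, 0.0]]
ft_force: [-2.5, -1.0, 3.0]
grip_width: 0.0285
```

Contact at the same height as it was picked up; release.

Request:
carry_out:
  plan:
    - [[0,0,0],[0,0,0],0.035]
    - [[0,0,0],[0,0,0],0.05]
    - [[0,0,0],[0,0,0],0.085]
    - [[0,0,0],[0,0,0],0.085]
    - [[0,0,0],[0,0,0],0.085]
    - [[0,0,0],[0,0,0],0.085]
    - [[0,0,0],[0,0,0],0.085]

```text
time_s: 32.55
position: [0.5326, 0.2478, 0.0756]
tool_rot: [[0.992, -0.0, -0.123], [0.123, 0.0, 0.992], [0.0, -1.0, 0.0]]
ft_force: [0.2, 0.4, -0.8]
grip_width: 0.0849
```

Request:
carry_out:
  plan:
    - [[0,-0.02,0],[0,0,0],0.085]
    - [[0,-0.04,0],[0,0,0],0.085]
    - [[0,-0.05,0],[0,0,0],0.085]
    - [[0,-0.03,0],[0,0,0],0.085]
    - [[0,0,-0.05],[0,0,0],0.085]
    - [[0,0,-0.05],[0,0,0],0.085]
    - [[0,0,0],[0,0,0],0.085]
    - [[0,0,0],[0,0,0],0.085]

```text
time_s: 33.55
position: [0.5448, 0.1488, 0.2157]
tool_rot: [[0.992, -0.0, -0.123], [0.123, 0.0, 0.992], [-0.0, -1.0, 0.0]]
ft_force: [-0.0, -0.5, -0.3]
grip_width: 0.085
```

```bash
python3 -c "
from h import *
st();s,p=snap('wrist','w30.png');s2,ps=snap('scene','s30.png');s3,pt=snap('top','t30.png')
b=cv2.imread('pics/s30.png')[110:250,230:390]
cv2.imwrite('pics/c30.png',cv2.resize(b,None,fx=4.2,fy=4.2,interpolation=cv2.INTER_CUBIC))
c=cam(p,s);print('pad',proj(c,[.529,.2417,.005]),'tamper top',proj(c,[.5326,.2478,.12]))
"
```

```text
t 33.55 pos [0.5448 0.1488 0.2157] yaw 7.07 down [-0. -1.  0.] F [-0.  -0.5 -0.3] w 0.085 q [ 3.3 23.9 73.5  0.  82.5 -3.8]
pad (np.float64(105.06877634477773), np.float64(277.11207293947655)) tamper top (np.float64(87.24688173644417), np.float64(280.98625139932545))
```

View pics/w30.png

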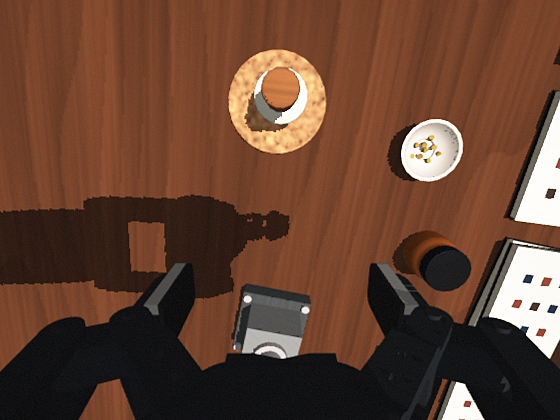

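View pics/c30.png

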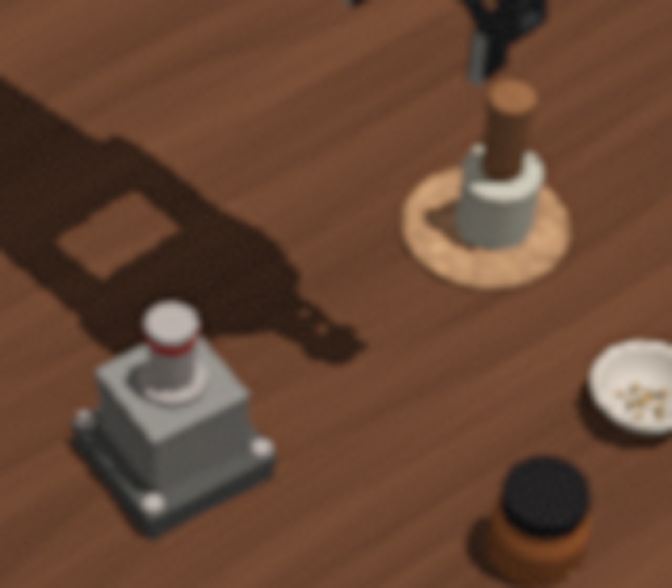

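```bash
python3 -c "
from h import *
print(env.close_job());st()"
```

```text
the job is handed in; nothing more can be done
None
the job is handed in; nothing more can be done
```

I moved the red-banded anvil from the rack to the bench socket and drove it in with the tapping block in two pushes. Then I stood the block back on its cork pad and handed the job in at about 34 s. Handing in gives no verdict, so the judged result is unknown.

**Setting in:** I lowered the anvil in small steps, shifting it sideways where the force readings showed it rubbing. I let go when the upward force reached about 6.6 N, with the collar about 16 mm above the face.

**First push:** The block drove it about 8.8 mm with roughly 13 N, leaving the collar about 7 mm above the face. I then lifted the block clear, and the camera image agreed with that distance.

**Second push:** The force grew to about 17 N, then the downward motion stopped while the force rose to about 25 N, below the 35 N limit. Total travel was 15.7 mm, which matches the collar being fully down. In the last pictures I see no gap under the collar and the anvil looks upright; I did not measure the final collar height or tilt directly.

**Block on the pad:** It touched down at the same gripper height as when I picked it up. It stands upright about 7 mm from the pad's centre, and the gripper is clear of everything.

In the last pictures, the ink jar and eyelet dish look where they were. The brass anvil and stamp pad also looked unmoved in a picture taken just before the block was set down. No check failed or disagreed.

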